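Change over the sloping tack-weld jig

TASK

Change the sloping jig over to the next job: first slide the tote's yellow divider so that the long rails fit in the compartment away from the green end and the short spacers fit in the one at the green end, then take the old red rail out of the jig and lay it in the long compartment. Stow the other red rail and every short spacer flat in their compartments too, and stack all the dark steel plates flat on the jig's slope, one on another, each slid fully home into the corner of the yellow stops with its long side against the pair of stops. Leave the roll of tape, the hammer and the brush where they are.

Things in the scene. Friction and masses are not known exactly. Their poses are not given: they have to be found in the camera images.
- jigplate: Sloping steel jig plate (fixed), right of the table. Origin: the locating corner on its upper face, 52 mm above the table. x: along the face beside the pair of yellow stops, away from the corner; y: along the face, away from the pair; z: square out of the face. The face covers x -25..185, y -25..155 mm and slopes down 25 degrees straight towards -x-y, roughly at the robot.
- stop_pair (a point): On the jig's face, midway between the pair of yellow stops. The pair's faces lie on jig y = 0, at jig x 8..24 and 86..102 mm (62 mm gap between); they are 16 mm thick (to y = -16) and stand 52 mm out of the face. Axes as jigplate.
- stop_single (a point): On the jig's face, at the middle of the single yellow stop's face, which lies on jig x = 0, at jig y 8..38 mm; 16 mm thick (to x = -16), 52 mm tall. Axes as jigplate.
- slope_mid (a point): Middle of the jig's upper face, 95 mm above the table (highest point about 155 mm). Polished face and oiled plates are slippery (friction 0.10 to 0.15): a plate let go uphill of the corner slides down into it by itself, also on top of another plate. Axes as jigplate.
- tote: Black open tote fixed on the left of the table, inside 280 mm long (its x) x 150 mm wide (y) x 45 mm deep, walls and floor 5 mm, rim 50 mm above the table. Origin: centre of its underside. The +x end wall is green: the compartment there is for the short spacers, the other (-x) for the long rails.
- divider (a joint): Yellow sliding divider (6 mm thick): x in m of its mid-plane in the tote's frame, 0 = middle, + towards the green end, travel -0.09 to 0.09. Rail compartment = 137 mm + reading, spacer compartment = 137 mm - reading. Slides stiffly (3 N plus 8 N per m/s), stays where left.
- divider_tab (a point): Middle of the divider's yellow grip tab: 12 mm thick (along the tote's x), 50 mm wide (y), 40 mm tall, standing above the tote's rim; this point is 68 mm above the table, the tab's top 88 mm. Axes as the tote's. Moves with the divider.
- rail_old_mid (a point): Long rail: square steel tube in red-oxide primer, 160 x 25 x 25 mm, 0.26 kg (may vary by a third). The point is its centre, x along its length. It starts lying in the jig's corner along the pair of stops (left from the last job), one end against the single stop.
- rail_new_mid (a point): Long rail: square steel tube in red-oxide primer, 160 x 25 x 25 mm, 0.26 kg (may vary by a third). The point is its centre, x along its length. It starts lying flat on the table.
- spacer0_mid (a point): Short spacer: square aluminium tube, 70 x 25 x 25 mm, 0.11 kg. The point is its centre, x along its length. Starts flat on the table; may be absent (None).
- spacer1_mid (a point): Short spacer: square aluminium tube, 70 x 25 x 25 mm, 0.11 kg. The point is its centre, x along its length. Starts flat on the table; may be absent (None).
- plate0_mid (a point): Dark steel plate, 110 x 50 x 12 mm, about 0.5 kg (may vary by a third), with a thin light scribe line along its top. The point is its centre (6 mm above its underside), x along its length, y across its width, z up out of its top. Starts flat on the table; may be absent (None).
- plate1_mid (a point): Dark steel plate, 110 x 50 x 12 mm, about 0.5 kg (may vary by a third), with a thin light scribe line along its top. The point is its centre (6 mm above its underside), x along its length, y across its width, z up out of its top. Starts flat on the table; may be absent (None).
- plate2_mid (a point): Dark steel plate, 110 x 50 x 12 mm, about 0.5 kg (may vary by a third), with a thin light scribe line along its top. The point is its centre (6 mm above its underside), x along its length, y across its width, z up out of its top. Starts flat on the table; may be absent (None).
- plate3_mid (a point): Dark steel plate, 110 x 50 x 12 mm, about 0.5 kg (may vary by a third), with a thin light scribe line along its top. The point is its centre (6 mm above its underside), x along its length, y across its width, z up out of its top. Starts flat on the table; may be absent (None).
- tape_roll: Bystander: roll of black tape lying flat, 64 mm across, 25 mm high, hole 44 mm; leave it alone. Origin: centre of its underside.
- hammer: Bystander: hammer with a wooden handle (260 mm long) lying beyond the plates; leave it alone.
- wire_brush: Bystander: flat brush with a wooden handle (200 mm long) lying beyond the plates; leave it alone.
Not all that is in view belongs to the job. Leave any blue, orange or pink look-alike of the part that bears spacer1_mid alone.

How it is judged:
By the outcome, as a careful person would: the job done as asked, in the order asked, and still so for the second after the job is handed in, with the robot touching nothing.
Of plate0, plate1, plate2, plate3 only 3 to 4 are there at a start; the rules pass over those that are not, and their reading is None.
Of spacer0, spacer1 only 1 to 2 are there at a start; the rules pass over those that are not, and their reading is None.
At some moment in a run one of spacer0, spacer1, rail_new may be knocked a few centimetres aside while the robot is not near it.
It also fails if it takes over 210 s, if anything falls off the work surface, if the arm or the gripper's body presses on something with over 40 N, if the wrist force passes 120 N, or if a joint passes its speed limit or range.

ROBOT

A 6-joint arm with a two-finger parallel gripper is mounted at the origin on the work surface. World frame = base frame: x ahead of the robot, y to its left, z up, the work surface at z = 0. Lengths are in m, angles in rad, forces in N, time in s.
With the tool pointing down it reaches from about 0.375 to 0.825 m from the base axis. Payload 5.5 kg.
Tool frame: the origin (TCP) lies midway between the tips of the shut fingers; the grasp point (between the pads) lies 19 mm behind it; z points along the fingers, y is the line along which they close (so a half turn about z gives the same grasp; the last joint's range is limited). The gripper opens to 85 mm and grips with 20 to 120 N. Pads are 22 mm wide; open, the fingers measure 114 mm over their backs; the gripper's body (76 mm by 85 mm) begins 54 mm behind the grasp point. The pads swing forward as they close: fully open they stand 13 mm farther back than shut.
Start: joints at [1.239, 0.314, -0.047, 1.21, 0, 1.571], TCP at [0.195, 0.567, 0.231] pointing down, gripper open.
Joint ranges: [-2.67, 2.67], [-0.69, 1.73], [-1.03, 1.25], [-2.08, 2.16], [-1.42, 1.45], [-3.14, 3.14]. Speed limits (rad/s): [2.39, 2.39, 3.01, 3.14, 3.14, 3.14].

INTERFACE

Orientations are given as a 3x3 rotation matrix whose columns are the frame's x, y, z axes.
In Python, from plant import sensors, viewer, hand_in, finder gives the robot as it stands.
- The arm moves only by the tool send_rows, never from a script. Its argument "rows" is one flat list of numbers, 7 for each row, row after row: the shift along the tool's x, y, z in m, then the turn, a rotation vector about the tool's x, y, z in rad, then the opening, from -1 (shut) to 1 (fully open). A call has 1 to 10 rows; each row shifts and turns the commanded pose from where the row before left it, along the tool's axes as they then stand; what a row does not reach is not made up. A row lasts 1/12 s, in which the tool goes at most 41.7 mm and 7.16 degrees, less where a joint would pass 70% of its speed; a pose out of reach is approached as far as the arm can. A call with a gripper value outside its range is refused whole. The fingers move at their own pace and stop on an object; the grip force is fixed at half the most. Time passes only in rows, so rows that do not move let the fingers close. It gives the time, the measured TCP pose, the force, the opening and the grip force at its end, in the units of the state.
- sensors.sense(): the state, without advancing time (a new reading comes with each control period).
- viewer.grab_frame(name): name is "scene" or "side" or "wrist"; returns (picture, depth): 400x640x3 uint8, red, green, blue; 400x640 float32, m along the optical axis (not along the pixel's ray), 0 where there is no reading.
- viewer.camera_info(name): a dict with "intrinsics" (3x3 intrinsics, pixels), "R" (3x3) and "t" (3): a world point X has camera coordinates R X + t. Camera axes: x right, y down, z forward; pixel columns grow to the right and rows downward; lengths in m; the calibration is good to about 2 mm. A picture is of the moment at which its call begins: read the wrist's pose just before it. camera_info takes no time and is no camera call; for the wrist camera it gives the pose at the moment of the call.
- hand_in(): hands the job in; it is judged then, once.
Trained networks look in the newest picture that a camera, given by its name, has taken for a name from the list of things; names that differ only in an ending like _2 or _b are one class to them, and where a whole thing is asked for, a point or a joint stands for the part that bears it (a point fixed in the world has none). Each returns a list of dicts, best first, with "p" (0 to 1); they miss things now and then, are a little off and sometimes report something else, mostly with a low value. They report only what shows in the picture. A call takes as long as a camera call. They do not tell look-alikes from the thing itself.
- finder.boxes_of(camera, label): "centre" ([x, y, z] in m, in world coordinates, good to about 4 mm: the middle of the surface that is visible of it).
- finder.mark_of(camera, label): "centre" ([x, y, z] in m, in world coordinates, good to about 4 mm: a listed point, or the origin of a listed thing).
The state is a dict: "clock": time; "joint_pos": joint angles; "dq": joint speeds; "effort": joint torques, N m; "position": TCP position; "tool_rot": TCP orientation; "contact_force": force on the tool from outside, world axes, zero at the start; "ft_torque": the same for the moment, N m; "gripper_width": opening from 0.0 (shut) to 1.0 (fully open); "grip_force": force on a finger pad.
Only numpy, scipy, OpenCV 4.12 (cv2) and the standard library are available. Lean on these libraries where they do the work, as an engineer would, in place of code of your own. Each camera call takes 0.05 s, during which the arm holds its last target. There are 200 camera calls.

## Working session

There is one attempt and no reset: what is moved stays moved. The work goes in short steps, Python scripts to look and compute and a tool call to move; the robot and the scene stay as the last step left them, time stands still between calls to the robot, and variables do not carry over. Pictures are saved under pics/ and viewed, at most 14 in all, crops included, and the job is handed in when it is done.

Besides the shell and the picture viewer there is one more tool, called after "Call:" as a command line: name --argument value ..., lists and objects as JSON in quotes. send_rows: Moves the arm, as the interface text tells. Its arguments: {"type":"object","properties":{"rows":{"type":"array"}},"required":["rows"]}

```bash
mkdir -p pics; ls
cat > h.py <<'E'
import numpy as np, cv2
from plant import sensors, viewer, hand_in, finder
def grab(n,f=None):
    p,d=viewer.grab_frame(n)
    if f: cv2.imwrite(f'pics/{f}.png',p[:,:,::-1])
    return p,d,viewer.camera_info(n)
def px2w(ci,d,u,v):
    K,R,t=map(np.array,(ci['intrinsics'],ci['R'],ci['t']))
    z=d[v,u]; c=np.linalg.inv(K)@[u,v,1]*z
    return R.T@(c-t)
def cloud(ci,d):
    K,R,t=map(np.array,(ci['intrinsics'],ci['R'],ci['t']))
    v,u=np.mgrid[:d.shape[0],:d.shape[1]]
    c=np.stack([u,v,np.ones_like(u)],-1)@np.linalg.inv(K).T*d[...,None]
    return (c-t)@R
E
python3 - <<'E'
from h import *
s=sensors.sense(); print({k:np.round(v,3).tolist() for k,v in s.items()})
a=grab('scene','s0'); b=grab('side','d0')
for n,x in(('scene',a),('side',b)): print(n,np.round(-np.array(x[2]['R']).T@x[2]['t'],3))
E
```

```text
pics
{'clock': 0.0, 'joint_pos': [1.239, 0.314, -0.048, 1.21, -0.0, 1.571], 'dq': [0.0, -0.0, 0.001, -0.001, -0.001, -0.0], 'effort': [0.0, -53.959, 33.975, 0.019, 0.0, 0.0], 'position': [0.195, 0.567, 0.23], 'tool_rot': [[-0.945, 0.326, -0.001], [0.326, 0.945, -0.002], [-0.0, -0.002, -1.0]], 'contact_force': [-0.536, -0.139, -0.546], 'ft_torque': [-0.004, -0.032, 0.01], 'grip_force': 0.0, 'gripper_width': 1.004}
scene [1.077 0.449 1.007]
side [-0.115 -0.743  0.816]
```

View pics/s0.png

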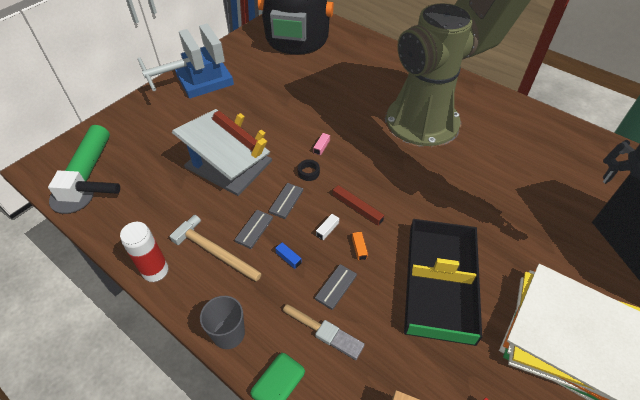

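View pics/d0.png

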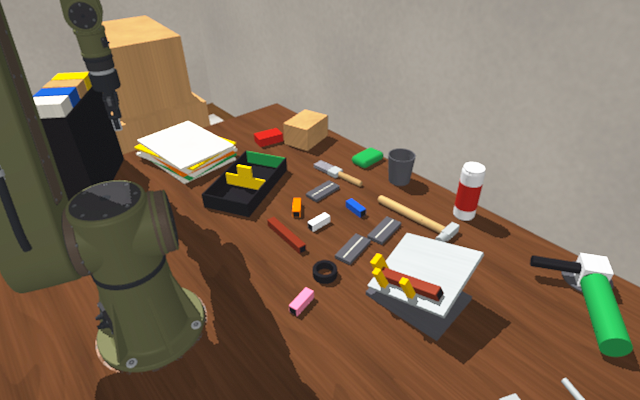

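```bash
cat >> h.py <<'E'
def rect(P):
    (c,(w,h),a)=cv2.minAreaRect((P[:,:2]*1000).astype(np.float32))
    if w<h: w,h,a=h,w,a+90
    return np.round(c,1),round(w,1),round(h,1),round((a+90)%180-90,1),np.round(np.percentile(P[:,2],[5,50,95])*1000,1)
def near(v,u0,v0,r):
    M=np.zeros(v.shape[:2],bool); M[v0-r:v0+r,u0-r:u0+r]=1; return M
E
python3 - <<'E'
from h import *
fr={n:grab(n) for n in('scene','side')}
for n,(p,d,ci) in fr.items():
    W=cloud(ci,d); hsv=cv2.cvtColor(p,cv2.COLOR_RGB2HSV).astype(int); H,S,V=hsv[...,0],hsv[...,1],hsv[...,2]
    ok=(d>0)&(W[...,0]>.1)&(W[...,0]<.9)&(abs(W[...,1])<.6)
    tab=ok&(abs(W[...,2])<.004); print(n,'table z',np.median(W[tab][:,2]))
    masks={'red':(H<6)|(H>174),'yel':(H>20)&(H<34)&(S>150),'gray':(S<60)&(V>30)&(V<150)&(W[...,2]<.04),'white':(S<40)&(V>150)}
    for k,m in masks.items():
        m=ok&m&(W[...,2]>.006)&((S>120)|(k in('gray','white')))
        cnt,lab,st,ce=cv2.connectedComponentsWithStats(m.astype(np.uint8),connectivity=4)
        for i in range(1,cnt):
            if st[i,4]>60:
                P=W[lab==i]; print(n,k,np.round(ce[i]),st[i,4],*rect(P))
for l in ('jigplate','stop_pair','stop_single','slope_mid','tote','divider','divider_tab','spacer0_mid','plate0_mid','rail_old_mid','rail_new_mid'):
  for c in('scene','side'):
    print(l,c,[(np.round(np.array(q['centre'])*1000).tolist() if not np.isscalar(q['centre']) else q['centre'],round(q['p'],2)) for q in finder.mark_of(c,l) if q['p']>.3])
E
```

```text
scene table z -0.00013498216360862805
scene red [235. 129.] 366 [ 474.5 -349.8] 147.1 31.1 -86.6 [ 80.2  99.4 122. ]
scene red [356. 203.] 382 [419.9  43.8] 153.7 25.9 87.9 [13.  24.4 27.5]
scene red [156. 258.] 317 [ 878.4 -202.8] 44.8 12.2 24.8 [ 39.5  79.3 116.9]
scene yel [239. 119.] 69 [ 448.5 -360.2] 22.2 19.8 -66.2 [ 97.7 114.8 126.9]
scene yel [259. 144.] 216 [ 460.3 -269.2] 70.2 38.6 31.6 [ 64.5  92.5 105.8]
scene yel [444. 271.] 910 [462.2 329.3] 148.5 35.0 -58.4 [10.4 41.4 87.8]
scene yel [526. 284.] 166 [398.5 501.6] 88.7 17.5 13.1 [50.5 53.5 56.2]
scene yel [526. 358.] 340 [552.6 571.5] 59.2 29.4 -85.0 [49.9 53.8 56.3]
scene gray [230. 174.] 1077 [ 527.4 -346.3] 205.5 163.0 -83.2 [ 7.8 11.6 14.9]
scene gray [309. 169.] 250 [ 406.9 -138.6] 62.3 61.9 -62.8 [ 7.6 22.6 27.3]
scene gray [286. 200.] 555 [ 526.8 -119.9] 112.6 52.3 15.1 [ 8.  11.6 14.9]
scene gray [ 84. 199.] 190 [ 872.1 -552.9] 58.9 42.6 8.2 [ 8.2 11.4 22.3]
scene gray [253. 228.] 639 [ 649.9 -122.3] 112.6 53.3 13.0 [ 8.  11.7 14.9]
scene gray [441. 230.] 398 [356.3 268. ] 140.9 9.3 -60.8 [ 7.6 23.8 38.2]
scene
[... 3644 characters left out ...]
[([529.0, 32.0, 19.0], 0.75), ([462.0, -334.0, 64.0], 0.69)]
stop_pair side [([466.0, -329.0, 69.0], 0.93)]
stop_single scene [([484.0, -276.0, 59.0], 0.62)]
stop_single side [([480.0, -277.0, 57.0], 0.74)]
slope_mid scene [([529.0, -344.0, 94.0], 0.86)]
slope_mid side [([530.0, -345.0, 94.0], 0.76)]
tote scene [([473.0, 340.0, -1.0], 0.81), ([477.0, -346.0, 91.0], 0.34)]
tote side [([483.0, 334.0, -4.0], 0.8)]Traceback (most recent call last):
  File "<stdin>", line 16, in <module>
ValueError: it knows: divider_tab, hammer, jigplate, plate0_mid, plate1_mid, plate2_mid, plate3_mid, rail_new_mid, rail_old_mid, slope_mid, spacer0_mid, spacer1_mid, stop_pair, stop_single, tape_roll, tote, wire_
```

```bash
cat > fit.py <<'E'
from h import *
for n in('scene','side'):
    p,d,ci=grab(n); W=cloud(ci,d); hsv=cv2.cvtColor(p,cv2.COLOR_RGB2HSV).astype(int); H,S,V=[hsv[...,i] for i in range(3)]
    c0=np.array([.529,-.345,.095]); nn=np.array([-.3,.3,.9])
    m=(d>0)&(np.linalg.norm(W-c0,axis=2)<.15)&(S<50)&(V>120)&(W[...,2]>.04)
    P=W[m]
    for _ in range(5):
        c=P.mean(0); nrm=np.linalg.svd(P-c,full_matrices=False)[2][2]; nrm*=np.sign(nrm[2]); P=P[abs((P-c)@nrm)<.004]
    u=np.array([0,0,1])-nrm[2]*nrm; u/=np.linalg.norm(u); w=np.cross(nrm,u)
    x=(u-w)/2**.5; y=(u+w)/2**.5
    q=np.stack([(P-c)@x,(P-c)@y],1)
    (cc,(a,b),ang)=cv2.minAreaRect((q*1000).astype(np.float32))
    e=[np.percentile(q,[.3,99.7],axis=0)*1000]
    print(n,len(P),'tilt',np.degrees(np.arccos(nrm[2])),'n',nrm.round(4),'x',x.round(4),'y',y.round(4),'rect',np.round(cc),round(a),round(b),round(ang,1))
    mid=c+(x*cc[0]+y*cc[1])/1000; print(' mid',mid.round(4),'origin',(mid-.08*x-.065*y).round(4))
    # tote rim
    m=(d>0)&(np.hypot(W[...,0]-.475,W[...,1]-.337)<.19)&(abs(W[...,2]-.05)<.004)&~((H>20)&(H<34))&((V<60)|((H>45)&(H<80)&(S>100)))
    k,lab,st,_=cv2.connectedComponentsWithStats(m.astype(np.uint8)); print(' tote',m.sum(),rect(W[m]))
    g=m&(H>45)&(H<80)&(S>100); print(' green',g.sum(),rect(W[g]))
    m=(d>0)&(H>20)&(H<34)&(S>150)&(np.hypot(W[...,0]-.475,W[...,1]-.337)<.12)
    for a,b in((.04,.052),(.056,.084),(.086,.092)):
        t=m&(W[...,2]>a)&(W[...,2]<b); print(' tab',a,t.sum(),rect(W[t]))
    for l in('divider_tab','tote','spacer0_mid','spacer1_mid'):
        print(l,[(np.round(np.array(r['centre'])*1000).tolist(),round(r['p'],2)) for r in finder.mark_of(n,l) if r['p']>.3])
E
python3 fit.py
```

```text
scene 2534 tilt 24.906586021968558 n [-0.3283  0.2638  0.907 ] x [ 0.0571 -0.9529  0.2978] y [0.9428 0.1496 0.2978] rect [  0. -24.] 184 214 89.5
 mid [ 0.5282 -0.3469  0.0952] origin [ 0.4623 -0.2804  0.052 ]
 tote 833 (array([478.1, 337. ]), 292.5, 160.9, 29.4, array([46.7, 49.6, 52.4]))
 green 203 (array([602. , 406.7]), 150.0, 8.2, -60.6, array([46.7, 49.3, 51.8]))
 tab 0.04 201 (array([471.1, 334.9]), 148.5, 11.3, -61.2, array([40.9, 46.4, 51.2]))
 tab 0.056 151 (array([475.7, 334.7]), 50.2, 10.1, -68.9, array([57.9, 69.9, 83.4]))
 tab 0.086 83 (array([471.3, 333.2]), 48.1, 12.9, -60.8, array([86.3, 87.8, 90.3]))
divider_tab [([470.0, 330.0, 68.0], 0.71)]
tote [([474.0, 338.0, 2.0], 0.91)]
spacer0_mid []
spacer1_mid [([526.0, 127.0, 12.0], 0.75), ([298.0, -178.0, 13.0], 0.72), ([661.0, 2.0, 15.0], 0.68), ([530.0, 28.0, 12.0], 0.65)]
side 4237 tilt 25.044274065162632 n [-0.3325  0.262   0.906 ] x [ 0.0654 -0.9519  0.2993] y [0.9408 0.1588 0.2993] rect [-15.  -9.] 183 213 89.6
 mid [ 0.5274 -0.3456  0.0972] origin [ 0.461  -0.2798  0.0538]
 tote 397 (array([477.8, 336.2]), 297.7, 163.3, 29.9, array([46.4, 50.4, 53.5]))
 green 95 (array([602.6, 394. ]), 164.9, 61.0, -84.5, array([46.5, 50.7, 53.3]))
 tab 0.04 130 (array([472.2, 329.6]), 152.8, 33.8, -71.8, array([40.5, 46.6, 51.5]))
 tab 0.056 111 (array([465.8, 330.4]), 51.1, 16.2, -51.5, array([57.1, 70.6, 82.7]))
 tab 0.086 40 (array([470.2, 333.7]), 49.8, 17.4, -61.4, array([86.4, 89.6, 91.6]))
divider_tab [([473.0, 337.0, 70.0], 0.78)]
tote [([481.0, 338.0, -0.0], 0.61)]
spacer0_mid []
spacer1_mid [([297.0, -180.0, 16.0], 0.81), ([525.0, 28.0, 14.0], 0.69), ([525.0, 131.0, 18.0], 0.56), ([658.0, 3.0, 13.0], 0.49)]
```

Run:
```python
import cv2
p=cv2.imread('pics/s0.png'); cv2.imwrite('pics/c0.png',cv2.resize(p[100:320,220:480],None,fx=3,fy=2.7,interpolation=cv2.INTER_CUBIC)[:590,:790])
```

```text
(no output)
```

View pics/c0.png

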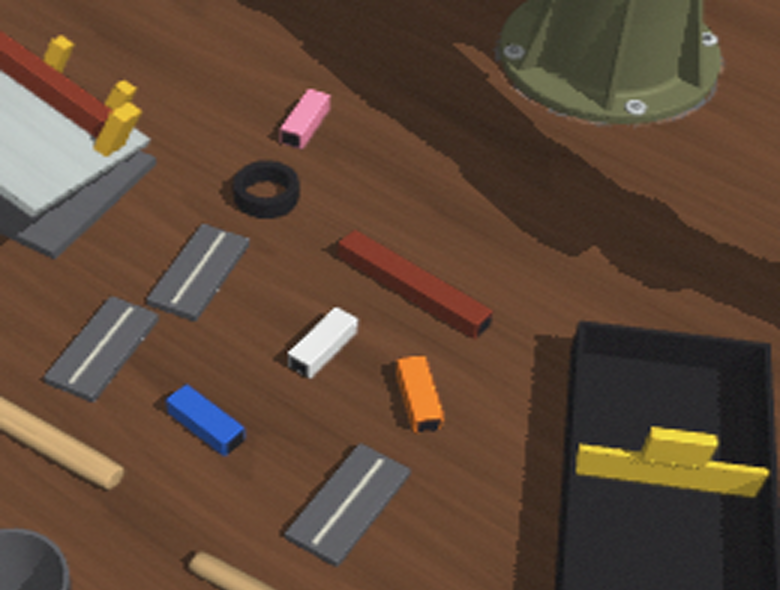

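```bash
cat >> h.py <<'E'
from scipy.spatial.transform import Rotation as Ro
D=np.pi/180
TO=np.array([.478,.3368,0.]); TA=29.6*D
TX=np.array([np.cos(TA),np.sin(TA),0]); TY=np.array([-np.sin(TA),np.cos(TA),0])
tote=lambda x,y,z:TO+TX*x+TY*y+[0,0,z]
JX=np.array([.0613,-.9525,.2986]);JZ=np.array([-.3304,.2630,.9065]);JZ/=np.linalg.norm(JZ);JX-=JZ*(JX@JZ);JX/=np.linalg.norm(JX);JY=np.cross(JZ,JX)
JO=np.array([.4617,-.2801,.0525])
jig=lambda x,y,z:JO+JX*x+JY*y+JZ*z
JR=lambda s:np.stack([s*JX,-s*JY,-JZ],1)   # tool along -n, fingers close across jig y
def down(yaw): a=yaw*D; x=np.array([np.cos(a),np.sin(a),0]); z=np.array([0,0,-1.]); return np.stack([x,np.cross(z,x),z],1)
def plan(segs,p=None,R=None,vmax=.03,wmax=6.3):
    s=sensors.sense(); p=np.array(s['position']) if p is None else p; R=np.array(s['tool_rot']) if R is None else R
    R=Ro.from_matrix(R).as_matrix()
    print('start',p.round(4),'j',np.degrees(s['joint_pos']).round(),'F',np.round(s['contact_force'],1),'w',round(s['gripper_width']*85,1),'t',round(s['clock'],1))
    for name,pt,Rt,*o in segs:
        v=o[0] if o else vmax
        w=Ro.from_matrix(R.T@Rt).as_rotvec(); N=max(1,int(np.ceil(max(np.linalg.norm(pt-p)/v,np.linalg.norm(w)/D/wmax))))
        w=np.round(w/N,4); Rk=[R@Ro.from_rotvec(w*k).as_matrix() for k in range(N)]
        sh=np.round(np.linalg.solve(sum(Rk),np.asarray(pt)-p),4); pm=p+sum(Rk[:N//2]+[np.zeros((3,3))])@sh
        p=p+sum(Rk)@sh; R=R@Ro.from_rotvec(w*N).as_matrix()
        j1=np.degrees(np.arctan2(p[1],p[0])); yx=np.degrees(np.arctan2(R[1,0],R[0,0]))
        print(name,N,'x',[*(sh+0).tolist(),*(w+0).tolist()],'mid',pm.round(3),'end',p.round(4),'j6~',round((j1+180-yx+180)%360-180))
E
python3 - <<'E'
from h import *
R=down(119.6); t=tote(-.0077,0,0)
plan([('above',t+[0,0,.15],R),('down',t+[0,0,.054],R,.02),('slide',tote(.038,0,.054),R,.006),('up',tote(.038,0,.16),R,.025)])
E
```

```text
start [0.1954 0.5673 0.2313] j [71. 18. -3. 69.  0. 90.] F [-0.2 -0.5  0.3] w 85.2 t 1.2
above 13 x [-0.0284, -0.0011, 0.0063, 0.0, 0.0, 0.0556] mid [0.344 0.484 0.194] end [0.471  0.3333 0.1494] j6~ 96
down 5 x [-0.0001, 0.0, 0.0191, 0.0, 0.0, -0.0001] mid [0.471 0.333 0.111] end [0.4712 0.3328 0.0539] j6~ 96
slide 8 x [0.0, 0.0057, 0.0, 0.0, 0.0, 0.0] mid [0.491 0.344 0.054] end [0.5109 0.3554 0.0539] j6~ 95
up 5 x [0.0, 0.0, -0.0212, 0.0, 0.0, 0.0] mid [0.511 0.355 0.096] end [0.5109 0.3554 0.1599] j6~ 95
```

Call:
send_rows --rows '[-0.0284,-0.0011,0.0063,0,0,0.0556,0.2,-0.0284,-0.0011,0.0063,0,0,0.0556,0.2,-0.0284,-0.0011,0.0063,0,0,0.0556,0.2,-0.0284,-0.0011,0.0063,0,0,0.0556,0.2,-0.0284,-0.0011,0.0063,0,0,0.0556,0.2,-0.0284,-0.0011,0.0063,0,0,0.0556,0.2,-0.0284,-0.0011,0.0063,0,0,0.0556,0.2]'

```text
clock: 1.78
position: [0.3665, 0.4654, 0.1869]
tool_rot: [[-0.749, 0.662, 0.0], [0.662, 0.749, 0.0], [-0.0, 0.0, -1.0]]
contact_force: [0.2, 0.6, -0.1]
gripper_width: 0.603
grip_force: 0.0
```

Call:
send_rows --rows '[-0.0284,-0.0011,0.0063,0,0,0.0556,0.2,-0.0284,-0.0011,0.0063,0,0,0.0556,0.2,-0.0284,-0.0011,0.0063,0,0,0.0556,0.2,-0.0284,-0.0011,0.0063,0,0,0.0556,0.2,-0.0284,-0.0011,0.0063,0,0,0.0556,0.2,-0.0284,-0.0011,0.0063,0,0,0.0556,0.2,0,0,0,0,0,0,0.2,0,0,0,0,0,0,0.2]'

```text
clock: 2.45
position: [0.4714, 0.3319, 0.149]
tool_rot: [[-0.492, 0.871, -0.001], [0.871, 0.492, -0.0], [0.0, -0.001, -1.0]]
contact_force: [0.6, 0.2, -0.0]
gripper_width: 0.601
grip_force: 0.0
```

Call:
send_rows --rows '[0,0,0.019,0,0,0,0.2,0,0,0.019,0,0,0,0.2,0,0,0.019,0,0,0,0.2,0,0,0.019,0,0,0,0.2,0,0,0.019,0,0,0,0.2,0,0,0,0,0,0,0.2,0,0,0,0,0,0,-1,0,0,0,0,0,0,-1,0,0,0,0,0,0,-1,0,0,0,0,0,0,-1]'

```text
clock: 3.28
position: [0.4718, 0.3343, 0.0561]
tool_rot: [[-0.494, 0.87, 0.002], [0.87, 0.494, 0.002], [0.001, 0.003, -1.0]]
contact_force: [-1.1, 0.8, 3.6]
gripper_width: 0.128
grip_force: 58.7
```

Call:
send_rows --rows '[0,0,0,0,0,0,-1,0,0,0,0,0,0,-1,0,0,0,0,0,0,-1,0,0,0,0,0,0,-1]'

```text
clock: 3.62
position: [0.4718, 0.3343, 0.0561]
tool_rot: [[-0.493, 0.87, 0.002], [0.87, 0.493, 0.002], [0.001, 0.003, -1.0]]
contact_force: [-1.4, 0.9, 5.9]
gripper_width: 0.132
grip_force: 59.2
```

Run:
```python
from h import *
s=sensors.sense(); p=np.array(s['position']);print('reading',(p-TO)@TX,(p-TO)@TY,s['grip_force'])
plan([('slide',p+TX*(.038-(p-TO)@TX),np.array(s['tool_rot']),.006)])
```

```text
reading -0.006608605738509439 0.0008737136787196521 59.1892272233963
start [0.4718 0.3343 0.0561] j [ 35.  23. -20.  47.   0.  96.] F [-1.4  0.9  5.9] w 11.3 t 3.6
slide 8 x [0.0, 0.0056, 0.0, 0.0, 0.0, 0.0] mid [0.491 0.345 0.056] end [0.5108 0.3564 0.0562] j6~ 95
```

Call:
send_rows --rows '[0,0.0056,0,0,0,0,-1,0,0.0056,0,0,0,0,-1,0,0.0056,0,0,0,0,-1,0,0.0056,0,0,0,0,-1,0,0.0056,0,0,0,0,-1,0,0.0056,0,0,0,0,-1,0,0.0056,0,0,0,0,-1,0,0.0056,0,0,0,0,-1,0,0,0,0,0,0,-1,0,0,0,0,0,0,-1]'

```text
clock: 4.45
position: [0.5114, 0.3565, 0.0562]
tool_rot: [[-0.493, 0.87, 0.003], [0.87, 0.493, 0.002], [0.001, 0.003, -1.0]]
contact_force: [0.2, 0.5, 5.8]
gripper_width: 0.127
grip_force: 59.1
```

Call:
send_rows --rows '[0,0,0,0,0,0,0,0,0,0,0,0,0,0,0,0,0,0,0,0,0,0,0,0,0,0,0,0,0,0,-0.02,0,0,0,0,0,0,-0.025,0,0,0,0,0,0,-0.025,0,0,0,0,0,0,-0.025,0,0,0,0,0,0,-0.02,0,0,0,0,0,0,0,0,0,0,0]'

```text
clock: 5.28
position: [0.5121, 0.3568, 0.1742]
tool_rot: [[-0.494, 0.87, 0.006], [0.87, 0.494, 0.004], [0.001, 0.007, -1.0]]
contact_force: [0.1, 0.8, 0.1]
gripper_width: 0.497
grip_force: 0.0
```

Run:
```python
from h import *
p0=np.array([.55,0,.28])
for s in (1,-1):
    a=jig(.066,.0125,.10); b=jig(.066,.0125,.0)
    plan([('mid',np.array([.5,-.05,.26]),down(-16) if s<0 else down(164)),('above',a,JR(s)),('down',b+JZ*-.002,JR(s),.015)])
```

```text
start [0.5121 0.3568 0.1742] j [35. 22. -5. 63. -0. 95.] F [0.1 0.8 0.1] w 42.3 t 5.3
mid 14 x [-0.0184, -0.0234, -0.0062, 0.0005, 0.0002, -0.0554] mid [0.466 0.155 0.217] end [ 0.5005 -0.0497  0.2598] j6~ 10
above 19 x [0.0124, -0.0096, 0.0082, 0.0265, -0.0053, -0.1014] mid [ 0.406 -0.153  0.197] end [ 0.445  -0.315   0.1661] j6~ -129
down 7 x [0.0, 0.0, 0.0145, 0.0, 0.0001, -0.0001] mid [ 0.459 -0.326  0.127] end [ 0.4785 -0.3417  0.0741] j6~ -129
start [0.5121 0.3568 0.1742] j [35. 22. -5. 63. -0. 95.] F [0.1 0.8 0.1] w 42.3 t 5.3
mid 22 x [-0.0197, 0.013, -0.0039, 0.0001, -0.0004, 0.1076] mid [0.642 0.149 0.218] end [ 0.4995 -0.0495  0.2603] j6~ -170
above 19 x [-0.0124, 0.0096, 0.0082, -0.0265, 0.0053, -0.1015] mid [ 0.404 -0.153  0.197] end [ 0.444  -0.3148  0.1668] j6~ 51
down 7 x [0.0, 0.0001, 0.0146, 0.0, 0.0, 0.0] mid [ 0.459 -0.326  0.127] end [ 0.4784 -0.3415  0.0743] j6~ 51
```

Run:
```python
from h import *
plan([('mid',np.array([.52,0.,.24]),down(107)),('above',jig(.066,.0125,.10),JR(-1)),('down',jig(.066,.0125,.002),JR(-1),.015)])
```

```text
start [0.5121 0.3568 0.1742] j [35. 22. -5. 63. -0. 95.] F [0.1 0.8 0.1] w 42.3 t 5.3
mid 13 x [-0.0254, -0.0105, -0.0051, 0.0005, -0.0001, 0.0169] mid [0.525 0.192 0.204] end [5.201e-01 2.000e-04 2.399e-01] j6~ 73
above 12 x [-0.0233, -0.0126, 0.008, -0.0232, -0.028, 0.015] mid [ 0.486 -0.157  0.197] end [ 0.4446 -0.3143  0.1664] j6~ 51
down 7 x [-0.0001, 0.0, 0.014, 0.0, 0.0, 0.0001] mid [ 0.459 -0.326  0.128] end [ 0.477  -0.3408  0.0778] j6~ 51
```

Call:
send_rows --rows '[-0.0254,-0.0105,-0.0051,0.0005,0,0.0169,0.5,-0.0254,-0.0105,-0.0051,0.0005,0,0.0169,0.5,-0.0254,-0.0105,-0.0051,0.0005,0,0.0169,0.5,-0.0254,-0.0105,-0.0051,0.0005,0,0.0169,0.5,-0.0254,-0.0105,-0.0051,0.0005,0,0.0169,0.5,-0.0254,-0.0105,-0.0051,0.0005,0,0.0169,0.5,-0.0254,-0.0105,-0.0051,0.0005,0,0.0169,0.5]'

```text
clock: 5.87
position: [0.5237, 0.1622, 0.2047]
tool_rot: [[-0.387, 0.922, -0.004], [0.922, 0.387, -0.002], [-0.0, -0.004, -1.0]]
contact_force: [0.6, -0.1, -0.9]
gripper_width: 0.752
grip_force: 0.0
```

Call:
send_rows --rows '[-0.0254,-0.0105,-0.0051,0.0005,0,0.0169,0.5,-0.0254,-0.0105,-0.0051,0.0005,0,0.0169,0.5,-0.0254,-0.0105,-0.0051,0.0005,0,0.0169,0.5,-0.0254,-0.0105,-0.0051,0.0005,0,0.0169,0.5,-0.0254,-0.0105,-0.0051,0.0005,0,0.0169,0.5,-0.0254,-0.0105,-0.0051,0.0005,0,0.0169,0.5]'

```text
clock: 6.37
position: [0.5177, -0.0024, 0.2357]
tool_rot: [[-0.291, 0.957, -0.007], [0.957, 0.291, -0.003], [-0.001, -0.007, -1.0]]
contact_force: [0.1, -0.2, 0.3]
gripper_width: 0.751
grip_force: 0.0
```

Call:
send_rows --rows '[-0.0233,-0.0126,0.008,-0.0232,-0.028,0.015,0.5,-0.0233,-0.0126,0.008,-0.0232,-0.028,0.015,0.5,-0.0233,-0.0126,0.008,-0.0232,-0.028,0.015,0.5,-0.0233,-0.0126,0.008,-0.0232,-0.028,0.015,0.5,-0.0233,-0.0126,0.008,-0.0232,-0.028,0.015,0.5,-0.0233,-0.0126,0.008,-0.0232,-0.028,0.015,0.5]'

```text
clock: 6.87
position: [0.4831, -0.159, 0.1931]
tool_rot: [[-0.191, 0.967, 0.17], [0.968, 0.214, -0.131], [-0.163, 0.139, -0.977]]
contact_force: [-0.3, -0.3, -0.3]
gripper_width: 0.746
grip_force: 0.0
```

Call:
send_rows --rows '[-0.0233,-0.0126,0.008,-0.0232,-0.028,0.015,0.5,-0.0233,-0.0126,0.008,-0.0232,-0.028,0.015,0.5,-0.0233,-0.0126,0.008,-0.0232,-0.028,0.015,0.5,-0.0233,-0.0126,0.008,-0.0232,-0.028,0.015,0.5,-0.0233,-0.0126,0.008,-0.0232,-0.028,0.015,0.5,-0.0233,-0.0126,0.008,-0.0232,-0.028,0.015,0.5,0,0,0,0,0,0,0.5,0,0,0,0,0,0,0.5]'

```text
clock: 7.53
position: [0.4406, -0.316, 0.1628]
tool_rot: [[-0.062, 0.945, 0.322], [0.952, 0.153, -0.265], [-0.3, 0.291, -0.909]]
contact_force: [-0.5, 0.7, 0.1]
gripper_width: 0.752
grip_force: 0.0
```

Run:
```python
from h import *
plan([('down',jig(.066,.0125,.002),JR(-1),.015)])
p,d,ci=grab('side','d1')
```

```text
start [ 0.4406 -0.316   0.1628] j [-34.  -4. -44.  26.  -2.  49.] F [-0.5  0.7  0.1] w 63.9 t 7.5
down 7 x [0.0, 0.0008, 0.0136, -0.0012, 0.0001, 0.0001] mid [ 0.456 -0.326  0.126] end [ 0.4769 -0.3403  0.078 ] j6~ 51
```

View pics/d1.png

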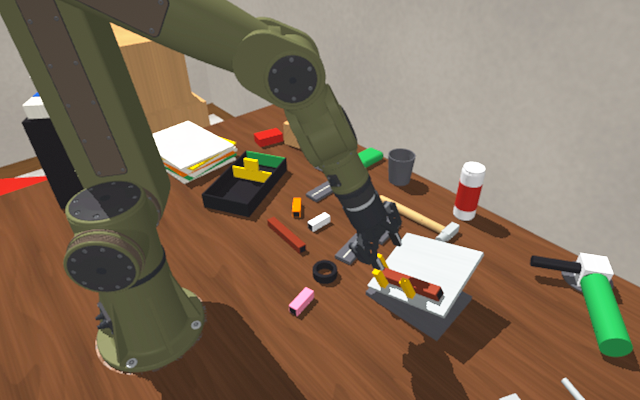

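Call:
send_rows --rows '[0,0.0008,0.0136,-0.0012,0,0,0.5,0,0.0008,0.0136,-0.0012,0,0,0.5,0,0.0008,0.0136,-0.0012,0,0,0.5,0,0.0008,0.0136,-0.0012,0,0,0.5,0,0.0008,0.0136,-0.0012,0,0,0.5,0,0.0008,0.0136,-0.0012,0,0,0.5,0,0.0008,0.0136,-0.0012,0,0,0.5,0,0,0,0,0,0,0.5,0,0,0,0,0,0,0.5]'

```text
clock: 8.33
position: [0.4791, -0.339, 0.0788]
tool_rot: [[-0.065, 0.941, 0.331], [0.952, 0.159, -0.263], [-0.3, 0.298, -0.906]]
contact_force: [0.0, -0.3, -0.4]
gripper_width: 0.751
grip_force: 0.0
```

Call:
send_rows --rows '[0,0,0,0,0,0,-1,0,0,0,0,0,0,-1,0,0,0,0,0,0,-1,0,0,0,0,0,0,-1,0,0,0,0,0,0,-1]'

```text
clock: 8.75
position: [0.4789, -0.3402, 0.0804]
tool_rot: [[-0.063, 0.941, 0.333], [0.951, 0.157, -0.265], [-0.302, 0.3, -0.905]]
contact_force: [-3.7, 3.0, 6.1]
gripper_width: 0.28
grip_force: 59.4
```

Run:
```python
from h import *
# rail centre is 14mm along jig +x from grasp = tool -x by .014 ; place along tote x, j6~?
s=sensors.sense();p=np.array(s['position']);print(((p-JO)@JX).round(4),((p-JO)@JY).round(4),((p-JO)@JZ).round(4),s['grip_force'])
o=(p-JO)@JX-.080   # grasp minus centre along jig x ; tool x=-JX => centre = tcp + o*toolx
for yaw in (29.6,209.6):
    R=down(yaw); c=tote(-.051,-.045,0); q=c-R[:,0]*o; q[2]=.012
    plan([('lift',p+JZ*.07,JR(-1)),('m',np.array([.52,0.,.26]),down(95)),('above',q+[0,0,.12],R),('dn',q+[0,0,0],R,.02)])
```

```text
0.0666 0.0152 0.0039 59.37469661235809
start [ 0.4789 -0.3402  0.0804] j [-34.   7. -46.  13.  -2.  49.] F [-3.7  3.   6.1] w 23.8 t 8.8
lift 3 x [0.0, 0.0, -0.0233, 0.0009, 0.0008, 0.0009] mid [ 0.471 -0.334  0.102] end [ 0.4556 -0.3217  0.1437] j6~ 51
m 12 x [0.0243, 0.0099, -0.0125, 0.026, 0.0254, 0.0021] mid [ 0.482 -0.157  0.194] end [ 5.205e-01 -5.000e-04  2.603e-01] j6~ 85
above 11 x [0.0223, -0.0158, 0.0117, 0.0, 0.0, 0.1038] mid [0.456 0.118 0.202] end [0.4681 0.2794 0.1317] j6~ -179
dn 6 x [-0.0001, 0.0, 0.02, 0.0, 0.0, 0.0] mid [0.468 0.279 0.072] end [0.4676 0.2791 0.0117] j6~ -179
start [ 0.4789 -0.3402  0.0804] j [-34.   7. -46.  13.  -2.  49.] F [-3.7  3.   6.1] w 23.8 t 8.8
lift 3 x [0.0, 0.0, -0.0233, 0.0009, 0.0008, 0.0009] mid [ 0.471 -0.334  0.102] end [ 0.4556 -0.3217  0.1437] j6~ 51
m 12 x [0.0243, 0.0099, -0.0125, 0.026, 0.0254, 0.0021] mid [ 0.482 -0.157  0.194] end [ 5.205e-01 -5.000e-04  2.603e-01] j6~ 85
above 19 x [0.0126, 0.0119, 0.0068, 0.0, 0.0, -0.1052] mid [0.557 0.145 0.199] end [0.4445 0.2662 0.1312] j6~ 1
dn 6 x [0.0001, 0.0, 0.0199, 0.0, 0.0, -0.0002] mid [0.444 0.266 0.072] end [0.444  0.2659 0.0118] j6~ 1
```

Run:
```python
from h import *
s=sensors.sense();p=np.array(s['position'])
o=-.014; R=down(209.6); q=tote(-.0525,-.03,.0105)-R[:,0]*o
plan([('lift',p+JZ*.07,JR(-1)),('m',np.array([.52,0.,.24]),down(150)),('above',q+[0,0,.11],R),('dn',q+[0,0,0],R,.02)])
```

```text
start [ 0.4789 -0.3402  0.0804] j [-34.   7. -46.  13.  -2.  49.] F [-3.7  3.   6.1] w 23.8 t 8.8
lift 3 x [0.0, 0.0, -0.0233, 0.0009, 0.0008, 0.0009] mid [ 0.471 -0.334  0.102] end [ 0.4556 -0.3217  0.1437] j6~ 51
m 12 x [0.019, 0.0202, -0.0091, 0.0118, 0.0358, -0.0766] mid [ 0.52  -0.167  0.192] end [ 5.201e-01 -1.000e-04  2.399e-01] j6~ 30
above 11 x [0.0094, 0.026, 0.0109, 0.0, 0.0, -0.0945] mid [0.518 0.137 0.185] end [0.4352 0.278  0.12  ] j6~ 3
dn 6 x [0.0, 0.0, 0.0182, 0.0, -0.0001, 0.0] mid [0.435 0.278 0.065] end [0.4352 0.278  0.0108] j6~ 3
```

Call:
send_rows --rows '[0,0,-0.0233,0,0,0,-1,0,0,-0.0233,0,0,0,-1,0,0,-0.0233,0.003,0.0024,0.0027,-1,0.019,0.0202,-0.0091,0.0118,0.0358,-0.0766,-1,0.019,0.0202,-0.0091,0.0118,0.0358,-0.0766,-1,0.019,0.0202,-0.0091,0.0118,0.0358,-0.0766,-1,0.019,0.0202,-0.0091,0.0118,0.0358,-0.0766,-1]'

```text
clock: 9.33
position: [0.5053, -0.2205, 0.1762]
tool_rot: [[-0.39, 0.886, 0.252], [0.89, 0.432, -0.142], [-0.235, 0.169, -0.957]]
contact_force: [0.3, -0.7, -3.5]
gripper_width: 0.275
grip_force: 61.6
```

Call:
send_rows --rows '[0.019,0.0202,-0.0091,0.0118,0.0358,-0.0766,-1,0.019,0.0202,-0.0091,0.0118,0.0358,-0.0766,-1,0.019,0.0202,-0.0091,0.0118,0.0358,-0.0766,-1,0.019,0.0202,-0.0091,0.0118,0.0358,-0.0766,-1,0.019,0.0202,-0.0091,0.0118,0.0358,-0.0766,-1,0.019,0.0202,-0.0091,0.0118,0.0358,-0.0766,-1,0.019,0.0202,-0.0091,0.0118,0.0358,-0.0766,-1,0.019,0.0202,-0.0091,0.0118,0.0358,-0.0766,-1]'

```text
clock: 10.0
position: [0.5197, 0.0013, 0.2394]
tool_rot: [[-0.868, 0.496, -0.003], [0.496, 0.868, 0.001], [0.003, -0.001, -1.0]]
contact_force: [0.0, 0.8, -3.5]
gripper_width: 0.276
grip_force: 61.5
```

Call:
send_rows --rows '[0.0094,0.026,0.0109,0,0,-0.0945,-1,0.0094,0.026,0.0109,0,0,-0.0945,-1,0.0094,0.026,0.0109,0,0,-0.0945,-1,0.0094,0.026,0.0109,0,0,-0.0945,-1,0.0094,0.026,0.0109,0,0,-0.0945,-1,0.0094,0.026,0.0109,0,0,-0.0945,-1]'

```text
clock: 10.5
position: [0.5099, 0.1647, 0.1731]
tool_rot: [[-0.999, -0.048, -0.001], [-0.048, 0.999, 0.001], [0.001, 0.001, -1.0]]
contact_force: [0.1, 0.7, -2.3]
gripper_width: 0.277
grip_force: 61.6
```

Call:
send_rows --rows '[0.0094,0.026,0.0109,0,0,-0.0945,-1,0.0094,0.026,0.0109,0,0,-0.0945,-1,0.0094,0.026,0.0109,0,0,-0.0945,-1,0.0094,0.026,0.0109,0,0,-0.0945,-1,0.0094,0.026,0.0109,0,0,-0.0945,-1,0,0,0,0,0,0,-1,0,0,0,0,0,0,-1]'

```text
clock: 11.08
position: [0.4333, 0.2783, 0.1186]
tool_rot: [[-0.869, -0.496, -0.003], [-0.496, 0.869, -0.001], [0.003, 0.001, -1.0]]
contact_force: [0.7, -0.3, -2.1]
gripper_width: 0.278
grip_force: 61.5
```

Run:
```python
from h import *
o=-.014; R=down(209.6); q=tote(-.0525,-.03,.0105)-R[:,0]*o
plan([('dn',q+[0,0,0],R,.02)])
# pose of held rail from scene
p,d,ci=grab('scene'); W=cloud(ci,d); hsv=cv2.cvtColor(p,cv2.COLOR_RGB2HSV).astype(int)
m=((hsv[...,0]<8)|(hsv[...,0]>172))&(hsv[...,1]>110)&(d>0)&(np.hypot(W[...,0]-.43,W[...,1]-.28)<.2)&(W[...,2]>.09)&(W[...,2]<.2)
P=W[m]; print(m.sum(),rect(P)); print(np.percentile((P-TO)@TX,[1,99]),np.percentile((P-TO)@TY,[1,99]))
```

```text
start [0.4333 0.2783 0.1186] j [ 33.  13. -24.  53.   0.   3.] F [ 0.7 -0.3 -2.1] w 23.6 t 11.1
dn 6 x [-0.0002, -0.0002, 0.018, 0.0001, -0.0005, 0.0003] mid [0.434 0.278 0.065] end [0.4347 0.2778 0.0106] j6~ 3
530 (array([460.5, 292.7]), 125.2, 25.1, 29.6, array([124.4, 138.2, 140.9]))
[-0.097024   0.0246802] [-0.04195882 -0.01742084]
```

Call:
send_rows --rows '[-0.0004,0,0.018,0,0,0,-1,-0.0004,0,0.018,0,0,0,-1,-0.0004,0,0.018,0,0,0,-1,0,0,0.018,0,0,0,-1,0,0,0.018,0,0,0,-1,0,0,0.017,0,0,0,-1,0,0,0,0,0,0,-1,0,0,0,0,0,0,-1]'

```text
clock: 11.8
position: [0.4366, 0.2779, 0.0125]
tool_rot: [[-0.871, -0.492, -0.002], [-0.492, 0.871, 0.0], [0.002, 0.001, -1.0]]
contact_force: [0.9, -0.6, -2.6]
gripper_width: 0.276
grip_force: 61.5
```

Call:
send_rows --rows '[0,0,0,0,0,0,-0.05,0,0,0,0,0,0,-0.05,0,0,0,0,0,0,-0.05,0,0,-0.02,0,0,0,-0.05,0,0,-0.025,0,0,0,-0.05,0,0,-0.025,0,0,0,-0.05,0,0,-0.03,0,0,0,-0.05,0,0,-0.03,0,0,0,0.3,0,0,-0.02,0,0,0,0.5,0,0,0,0,0,0,0.5]'

```text
clock: 12.63
position: [0.4391, 0.2805, 0.1681]
tool_rot: [[-0.87, -0.494, 0.006], [-0.494, 0.87, 0.005], [-0.008, 0.002, -1.0]]
contact_force: [0.7, -0.5, 0.1]
gripper_width: 0.745
grip_force: 0.0
```

```bash
cat > scan.py <<'E'
from h import *
def scan(n='scene',f=None):
    p,d,ci=grab(n,f); W=cloud(ci,d); hsv=cv2.cvtColor(p,cv2.COLOR_RGB2HSV).astype(int); H,S,V=[hsv[...,i] for i in range(3)]
    ok=(d>0)&(W[...,0]>.3)&(W[...,0]<.8)&(W[...,1]>-.45)&(W[...,1]<.5)&(W[...,2]>.008)&(W[...,2]<.04)
    inx=np.abs((W-TO)@TX)<.15; iny=np.abs((W-TO)@TY)<.085; tt=inx&iny
    for k,m in {'red':((H<6)|(H>174))&(S>120),'gray':(S<60)&(V>30)&(V<150)&~tt,'white':(S<40)&(V>150)}.items():
        cnt,lab,st,ce=cv2.connectedComponentsWithStats((m&ok).astype(np.uint8),connectivity=4)
        for i in range(1,cnt):
            if st[i,4]>90:
                P=W[lab==i]; q=P.mean(0); print(n,k,np.round(ce[i]),st[i,4],*rect(P), 'TOTE x,y range',np.round([*np.percentile((P-TO)@TX,[1,99]),*np.percentile((P-TO)@TY,[1,99])],3) if tt[lab==i].mean()>.5 else '')
if __name__=='__main__':
    import sys; scan(); scan('side')
E
python3 scan.py | grep -v gray
```

```text
scene red [346. 196.] 127 [420.5  10.5] 61.0 28.8 81.4 [14.2 23.7 27.3] TOTE x,y range 
scene red [429. 256.] 476 [442.1 281. ] 162.9 27.6 28.2 [25.6 29.5 32.7] TOTE x,y range [-0.132  0.019 -0.044 -0.019]
scene white [328. 225.] 253 [528.9  26.8] 70.2 26.5 1.2 [11.3 23.8 27.3] TOTE x,y range 
scene white [186. 227.] 275 [ 761.1 -256.4] 78.3 28.4 3.7 [14.  24.4 28.3] TOTE x,y range 
scene white [327. 331.] 292 [752.1 204.5] 39.8 38.4 8.6 [16.3 19.6 23.1] TOTE x,y range 
side red [247. 192.] 95 [445.6 282.1] 108.1 19.9 38.8 [17.6 31.6 34.7] TOTE x,y range [-0.104 -0.002 -0.043 -0.02 ]
side red [288. 238.] 187 [413.9  41.9] 155.5 23.5 -89.7 [ 9.6 22.5 28.1] TOTE x,y range 
side white [328. 167.] 181 [745.5 236.1] 108.0 45.0 -81.3 [17.8 21.7 24.8] TOTE x,y range 
side white [319. 220.] 202 [527.1  25.6] 72.0 26.0 4.1 [10.8 26.  29.6] TOTE x,y range 
side white [447. 231.] 162 [ 760.5 -257.4] 79.8 24.2 5.5 [24.1 27.9 31.4] TOTE x,y range
```

Run:
```python
from h import *
R=down(268.7); c=np.array([.417,.043,0]); R2=down(209.6); q=tote(-.0525,.03,.0135)
plan([('above',c+[0,0,.12],R),('dn',c+[0,0,.006],R,.02),('up',c+[0,0,.14],R,.025),('to',q+[0,0,.12],R2),('dn2',q,R2,.02)])
```

```text
start [0.4371 0.2792 0.1639] j [ 33.  11. -20.  58.   0.   3.] F [-0.5  0.2 -0.6] w 63.6 t 12.7
above 10 x [0.0217, -0.012, 0.0044, 0.0, 0.0003, -0.1032] mid [0.396 0.164 0.142] end [0.4171 0.0429 0.1196] j6~ -83
dn 6 x [0.0, 0.0, 0.0189, 0.0, 0.0, 0.0001] mid [0.417 0.043 0.063] end [0.417  0.0429 0.0062] j6~ -83
up 6 x [0.0, 0.0, -0.0223, 0.0, 0.0, 0.0] mid [0.417 0.043 0.073] end [0.4171 0.0429 0.14  ] j6~ -83
to 10 x [-0.0272, 0.0143, 0.0006, 0.0, 0.0, 0.1031] mid [0.379 0.19  0.137] end [0.4179 0.3369 0.1339] j6~ 9
dn2 7 x [0.0, 0.0, 0.0172, 0.0, 0.0, 0.0] mid [0.418 0.337 0.082] end [0.4179 0.3369 0.0135] j6~ 9
```

Call:
send_rows --rows '[0.0217,-0.012,0.0044,0,0.0003,-0.1032,0.5,0.0217,-0.012,0.0044,0,0.0003,-0.1032,0.5,0.0217,-0.012,0.0044,0,0.0003,-0.1032,0.5,0.0217,-0.012,0.0044,0,0.0003,-0.1032,0.5,0.0217,-0.012,0.0044,0,0.0003,-0.1032,0.5,0.0217,-0.012,0.0044,0,0.0003,-0.1032,0.5,0.0217,-0.012,0.0044,0,0.0003,-0.1032,0.5,0.0217,-0.012,0.0044,0,0.0003,-0.1032,0.5,0.0217,-0.012,0.0044,0,0.0003,-0.1032,0.5,0.0217,-0.012,0.0044,0,0.0003,-0.1032,0.5]'

```text
clock: 13.57
position: [0.4145, 0.0409, 0.1172]
tool_rot: [[-0.017, -1.0, -0.005], [-1.0, 0.017, -0.002], [0.002, 0.005, -1.0]]
contact_force: [-0.2, 0.1, -0.4]
gripper_width: 0.75
grip_force: 0.0
```

Call:
send_rows --rows '[0,0,0,0,0,0,0.5,0,0,0,0,0,0,0.5]'

```text
clock: 13.73
position: [0.4151, 0.0414, 0.1173]
tool_rot: [[-0.026, -1.0, -0.005], [-1.0, 0.026, -0.002], [0.002, 0.005, -1.0]]
contact_force: [-0.1, 0.8, -0.4]
gripper_width: 0.751
grip_force: 0.0
```

```bash
python3 scan.py | grep red
python3 - <<'E'
from h import *
R=down(268.7); c=np.array([.417,.043,0])
plan([('dn',c+[0,0,.006],R,.02)])
E
```

```text
scene red [354. 201.] 345 [419.7  36.9] 142.2 26.3 88.2 [15.7 24.5 27.9] TOTE x,y range 
scene red [429. 257.] 496 [442.7 281. ] 163.8 25.7 29.7 [24.5 29.6 32.7] TOTE x,y range [-0.129  0.02  -0.044 -0.019]
side red [248. 192.] 132 [443.2 280.4] 119.1 25.7 32.6 [13.8 31.  34.6] TOTE x,y range [-0.112 -0.001 -0.045 -0.02 ]
side red [289. 241.] 106 [407.   14.9] 99.8 9.9 86.7 [10.  20.  28.1] TOTE x,y range 
start [0.4151 0.0425 0.1178] j [  6.   3. -36.  51.  -0. -83.] F [-0.3  0.3 -0.4] w 63.7 t 13.8
dn 6 x [-0.0001, -0.0004, 0.0186, 0.0008, -0.0003, -0.0002] mid [0.416 0.043 0.062] end [0.4173 0.043  0.0062] j6~ -83
```

Call:
send_rows --rows '[0,-0.0004,0.0186,0.0008,0,0,0.5,0,-0.0004,0.0186,0.0008,0,0,0.5,0,-0.0004,0.0186,0.0008,0,0,0.5,0,-0.0004,0.0186,0.0008,0,0,0.5,0,-0.0004,0.0186,0.0008,0,0,0.5,0,-0.0004,0.0186,0.0008,0,0,0.5,0,0,0,0,0,0,0.5,0,0,0,0,0,0,-1,0,0,0,0,0,0,-1,0,0,0,0,0,0,-1]'

```text
clock: 14.67
position: [0.4193, 0.0424, 0.008]
tool_rot: [[-0.022, -1.0, 0.004], [-1.0, 0.022, -0.002], [0.002, -0.004, -1.0]]
contact_force: [-0.4, -0.4, 0.8]
gripper_width: 0.335
grip_force: 0.0
```

Call:
send_rows --rows '[0,0,0,0,0,0,-1,0,0,0,0,0,0,-1,0,0,-0.0223,0,0,0,-1,0,0,-0.0223,0,0,0,-1,0,0,-0.0223,0,0,0,-1,0,0,-0.0223,0,0,0,-1,0,0,-0.0223,0,0,0,-1,0,0,-0.0223,0,0,0,-1]'

```text
clock: 15.33
position: [0.4179, 0.0422, 0.1424]
tool_rot: [[-0.023, -1.0, 0.003], [-1.0, 0.023, -0.002], [0.002, -0.003, -1.0]]
contact_force: [-0.3, -0.1, -2.9]
gripper_width: 0.276
grip_force: 60.0
```

Call:
send_rows --rows '[-0.0272,0.0143,0.0006,0,0,0.1031,-1,-0.0272,0.0143,0.0006,0,0,0.1031,-1,-0.0272,0.0143,0.0006,0,0,0.1031,-1,-0.0272,0.0143,0.0006,0,0,0.1031,-1,-0.0272,0.0143,0.0006,0,0,0.1031,-1,-0.0272,0.0143,0.0006,0,0,0.1031,-1,-0.0272,0.0143,0.0006,0,0,0.1031,-1,-0.0272,0.0143,0.0006,0,0,0.1031,-1,-0.0272,0.0143,0.0006,0,0,0.1031,-1,-0.0272,0.0143,0.0006,0,0,0.1031,-1]'

```text
clock: 16.17
position: [0.4182, 0.3379, 0.1346]
tool_rot: [[-0.871, -0.491, 0.002], [-0.491, 0.871, -0.002], [-0.001, -0.003, -1.0]]
contact_force: [1.0, 0.2, -3.1]
gripper_width: 0.276
grip_force: 59.9
```

Call:
send_rows --rows '[0,0,0,0,0,0,-1,0,0,0,0,0,0,-1]'

```text
clock: 16.33
position: [0.419, 0.3375, 0.1342]
tool_rot: [[-0.868, -0.497, 0.002], [-0.497, 0.868, -0.002], [-0.001, -0.003, -1.0]]
contact_force: [-0.9, -0.1, -3.1]
gripper_width: 0.277
grip_force: 60.1
```

Run:
```python
from h import *
R=down(209.6); q=tote(-.0525,.03,.0135)
p,d,ci=grab('scene'); W=cloud(ci,d); hsv=cv2.cvtColor(p,cv2.COLOR_RGB2HSV).astype(int)
m=((hsv[...,0]<8)|(hsv[...,0]>172))&(hsv[...,1]>110)&(d>0)&(np.hypot(W[...,0]-.43,W[...,1]-.33)<.2)&(W[...,2]>.09)&(W[...,2]<.2)
P=W[m]; print(m.sum(),rect(P)); print(np.percentile((P-TO)@TX,[1,99]),np.percentile((P-TO)@TY,[1,99]))
plan([('dn2',q,R,.02)])
```

```text
502 (array([429.2, 342.2]), 143.8, 25.7, 29.5, array([137.2, 150.3, 153.3]))
[-0.08249897  0.03076521] [0.01610959 0.04109885]
start [0.4183 0.3362 0.134 ] j [ 39.  15. -20.  55.  -0.   9.] F [ 0.2 -0.6 -2.8] w 23.4 t 16.4
dn2 7 x [0.0, 0.0002, 0.0172, -0.0004, 0.0, 0.0003] mid [0.418 0.337 0.082] end [0.4177 0.3372 0.0136] j6~ 9
```

Call:
send_rows --rows '[0.004,0,0.0172,0,0,0,-1,0,0,0.0172,0,0,0,-1,0,0,0.0172,0,0,0,-1,0,0,0.0172,0,0,0,-1,0,0,0.0172,0,0,0,-1,0,0,0.0172,0,0,0,-1,0,0,0.017,0,0,0,-1,0,0,0,0,0,0,-1,0,0,0,0,0,0,-1]'

```text
clock: 17.13
position: [0.4148, 0.3325, 0.0138]
tool_rot: [[-0.869, -0.494, 0.001], [-0.494, 0.869, -0.003], [0.001, -0.003, -1.0]]
contact_force: [-0.4, 0.2, -2.8]
gripper_width: 0.28
grip_force: 62.7
```

Call:
send_rows --rows '[0,0,0,0,0,0,-0.05,0,0,0,0,0,0,-0.05,0,0,0,0,0,0,-0.05,0,0,-0.02,0,0,0,-0.05,0,0,-0.025,0,0,0,-0.05,0,0,-0.025,0,0,0,-0.05,0,0,-0.03,0,0,0,-0.05,0,0,-0.03,0,0,0,0.3,0,0,-0.02,0,0,0,0.5,0,0,0,0,0,0,0.5]'

```text
clock: 17.97
position: [0.4177, 0.3363, 0.1693]
tool_rot: [[-0.869, -0.495, 0.009], [-0.495, 0.869, 0.003], [-0.009, -0.001, -1.0]]
contact_force: [0.4, 0.8, 1.1]
gripper_width: 0.75
grip_force: 0.0
```

```bash
python3 scan.py | egrep 'red|white'
python3 - <<'E'
from h import *
c=np.array([.528,.026,0])
# spacer axis 1.5deg ; place along tote x
for y1,y2 in((181.5,209.6),):
    R=down(y1); R2=down(y2); q=tote(.093,0,.0135)
    plan([('above',c+[0,0,.12],R),('dn',c+[0,0,.006],R,.02),('up',c+[0,0,.14],R,.025),('to',q+[0,0,.12],R2),('dn2',q,R2,.02)])
E
```

```text
scene red [429. 256.] 453 [443.  280.3] 165.0 25.3 30.2 [24.2 29.6 32.9] TOTE x,y range [-0.13   0.019 -0.044 -0.019]
scene red [453. 254.] 412 [405.9 326.3] 131.0 25.7 28.6 [23.7 29.5 32.6] TOTE x,y range [-0.132 -0.006  0.014  0.04 ]
scene white [328. 225.] 255 [526.5  26.8] 70.1 26.1 2.3 [11.9 24.1 27.5] TOTE x,y range 
scene white [186. 227.] 277 [ 761.8 -256.3] 78.9 27.6 6.7 [13.6 24.4 28. ] TOTE x,y range 
scene white [327. 331.] 292 [752.3 203.8] 39.7 37.5 7.7 [16.2 19.4 23. ] TOTE x,y range 
side red [238. 183.] 110 [449.5 349.7] 85.0 26.7 28.4 [11.8 29.9 34.6] TOTE x,y range [-0.061  0.019  0.014  0.038]
side red [247. 192.] 130 [442.2 281.3] 116.5 26.5 31.5 [15.6 31.6 35.2] TOTE x,y range [-0.115 -0.004 -0.044 -0.018]
side white [328. 167.] 181 [746.3 234.7] 104.1 41.6 -84.5 [18.2 21.6 24.6] TOTE x,y range 
side white [319. 220.] 207 [525.5  26.2] 73.3 28.7 4.8 [ 9.7 25.8 29.3] TOTE x,y range 
side white [447. 231.] 161 [ 759.1 -258.2] 79.0 25.3 6.3 [23.6 28.1 31. ] TOTE x,y range 
start [0.4159 0.3348 0.1651] j [ 39.  13. -18.  59.  -0.   9.] F [ 0.3  0.1 -0.5] w 64.0 t 18.1
above 12 x [-0.0015, -0.0276, 0.0038, -0.0001, 0.0003, 0.041] mid [0.491 0.187 0.143] end [0.5275 0.026  0.1199] j6~ 1
dn 6 x [-0.0001, 0.0, 0.019, 0.0, 0.0, -0.0001] mid [0.528 0.026 0.063] end [0.5281 0.026  0.0059] j6~ 1
up 6 x [0.0, 0.0, -0.0223, 0.0, 0.0, 0.0] mid [0.528 0.026 0.073] end [0.5281 0.026  0.1397] j6~ 1
to 12 x [-0.01, 0.0284, 0.0005, 0.0, 0.0, -0.0409] mid [0.566 0.202 0.137] end [0.5593 0.3823 0.1337] j6~ 5
dn2 7 x [0.0, 0.0001, 0.0172, 0.0, 0.0, 0.0001] mid [0.559 0.383 0.082] end [0.559  0.3829 0.0133] j6~ 5
```

Call:
send_rows --rows '[-0.0015,-0.0276,0.0038,0,0.0003,0.041,0.5,-0.0015,-0.0276,0.0038,0,0.0003,0.041,0.5,-0.0015,-0.0276,0.0038,0,0.0003,0.041,0.5,-0.0015,-0.0276,0.0038,0,0.0003,0.041,0.5,-0.0015,-0.0276,0.0038,0,0.0003,0.041,0.5,-0.0015,-0.0276,0.0038,0,0.0003,0.041,0.5,-0.0015,-0.0276,0.0038,0,0.0003,0.041,0.5,-0.0015,-0.0276,0.0038,0,0.0003,0.041,0.5]'

```text
clock: 18.73
position: [0.506, 0.1324, 0.1323]
tool_rot: [[-0.982, -0.186, -0.003], [-0.186, 0.982, -0.003], [0.003, -0.003, -1.0]]
contact_force: [-0.4, 0.1, 0.2]
gripper_width: 0.75
grip_force: 0.0
```

Call:
send_rows --rows '[-0.0015,-0.0276,0.0038,0,0.0003,0.041,0.5,-0.0015,-0.0276,0.0038,0,0.0003,0.041,0.5,-0.0015,-0.0276,0.0038,0,0.0003,0.041,0.5,-0.0015,-0.0276,0.0038,0,0.0003,0.041,0.5,0,0,0,0,0,0,0.5,0,0,0,0,0,0,0.5]'

```text
clock: 19.23
position: [0.5254, 0.0241, 0.1175]
tool_rot: [[-1.0, -0.023, -0.005], [-0.023, 1.0, -0.003], [0.005, -0.003, -1.0]]
contact_force: [-0.1, -0.2, -0.1]
gripper_width: 0.751
grip_force: 0.0
```

```bash
python3 scan.py | egrep 'white'|grep -v '\[7'
python3 - <<'E'
from h import *
c=np.array([.527,.026,0]); R=down(181.5)
plan([('dn',c+[0,0,.006],R,.02)])
E
```

```text
scene white [328. 225.] 253 [526.7  26.8] 70.0 25.6 1.8 [12.6 23.9 27.2] TOTE x,y range 
scene white [186. 227.] 280 [ 761.  -255.1] 79.7 28.1 4.5 [12.9 24.6 28. ] TOTE x,y range 
side white [319. 220.] 205 [526.9  25.5] 72.0 26.4 2.1 [10.1 25.9 29.6] TOTE x,y range 
side white [447. 231.] 164 [ 761.2 -257. ] 78.6 24.1 3.5 [23.1 28.1 31.3] TOTE x,y range 
start [0.5259 0.0257 0.1183] j [  3.  15. -23.  53.  -0.   1.] F [ 0.7 -0.  -0. ] w 63.8 t 19.3
dn 6 x [-0.0002, 0.0001, 0.0187, -0.0004, -0.0006, 0.0] mid [0.526 0.026 0.062] end [0.5268 0.0261 0.0061] j6~ 1
```

Call:
send_rows --rows '[0,0,0.0187,0,-0.0006,0,0.5,0,0,0.0187,0,-0.0006,0,0.5,0,0,0.0187,0,-0.0006,0,0.5,0,0,0.0187,0,-0.0006,0,0.5,0,0,0.0187,0,-0.0006,0,0.5,0,0,0.0187,0,-0.0006,0,0.5,0,0,0,0,0,0,0.5,0,0,0,0,0,0,-1,0,0,0,0,0,0,-1,0,0,0,0,0,0,-1]'

```text
clock: 20.17
position: [0.5278, 0.0255, 0.0082]
tool_rot: [[-1.0, -0.026, 0.004], [-0.026, 1.0, -0.003], [-0.004, -0.003, -1.0]]
contact_force: [-0.1, -1.4, -0.2]
gripper_width: 0.332
grip_force: 0.0
```

Call:
send_rows --rows '[0,0,0,0,0,0,-1,0,0,0,0,0,0,-1,0,0,-0.0223,0,0,0,-1,0,0,-0.0223,0,0,0,-1,0,0,-0.0223,0,0,0,-1,0,0,-0.0223,0,0,0,-1,0,0,-0.0223,0,0,0,-1,0,0,-0.0223,0,0,0,-1]'

```text
clock: 20.83
position: [0.5263, 0.0253, 0.1424]
tool_rot: [[-1.0, -0.025, 0.003], [-0.025, 1.0, -0.003], [-0.003, -0.003, -1.0]]
contact_force: [0.0, 0.6, -1.4]
gripper_width: 0.277
grip_force: 59.1
```

Call:
send_rows --rows '[-0.01,0.0284,0.0005,0,0,-0.0409,-1,-0.01,0.0284,0.0005,0,0,-0.0409,-1,-0.01,0.0284,0.0005,0,0,-0.0409,-1,-0.01,0.0284,0.0005,0,0,-0.0409,-1,-0.01,0.0284,0.0005,0,0,-0.0409,-1,-0.01,0.0284,0.0005,0,0,-0.0409,-1,-0.01,0.0284,0.0005,0,0,-0.0409,-1,-0.01,0.0284,0.0005,0,0,-0.0409,-1]'

```text
clock: 21.5
position: [0.5672, 0.2631, 0.1366]
tool_rot: [[-0.938, -0.347, 0.003], [-0.347, 0.938, -0.003], [-0.002, -0.004, -1.0]]
contact_force: [0.3, 0.9, 0.4]
gripper_width: 0.276
grip_force: 59.2
```

Call:
send_rows --rows '[-0.01,0.0284,0.0005,0,0,-0.0409,-1,-0.01,0.0284,0.0005,0,0,-0.0409,-1,-0.01,0.0284,0.0005,0,0,-0.0409,-1,-0.01,0.0284,0.0005,0,0,-0.0409,-1,0,0,0,0,0,0,-1,0,0,0,0,0,0,-1]'

```text
clock: 22.0
position: [0.5574, 0.3832, 0.1337]
tool_rot: [[-0.868, -0.496, 0.002], [-0.496, 0.868, -0.003], [-0.0, -0.004, -1.0]]
contact_force: [0.2, -0.4, -2.4]
gripper_width: 0.276
grip_force: 59.3
```

Run:
```python
from h import *
R=down(209.6); q=tote(.096,0,.0135)
plan([('dn2',q,R,.02)])
p,d,ci=grab('scene','s1'); W=cloud(ci,d); hsv=cv2.cvtColor(p,cv2.COLOR_RGB2HSV).astype(int)
m=(hsv[...,1]<40)&(hsv[...,2]>150)&(d>0)&(np.hypot(W[...,0]-.56,W[...,1]-.383)<.08)&(W[...,2]>.1)&(W[...,2]<.17)
P=W[m]; print(m.sum(),rect(P)); print(np.percentile((P-TO)@TX,[1,99]),np.percentile((P-TO)@TY,[1,99]))
```

```text
start [0.5574 0.3832 0.1337] j [35. 29.  1. 62. -0.  5.] F [ 0.2 -0.4 -2.4] w 23.4 t 22.0
dn2 7 x [-0.0006, -0.0001, 0.0172, -0.0005, 0.0001, 0.0003] mid [0.559 0.384 0.082] end [0.5615 0.3844 0.0133] j6~ 5
161 (array([573.7, 392.4]), 32.8, 25.0, 18.1, array([146.7, 149.8, 152.3]))
[0.09429245 0.12610117] [-0.01095967  0.01338792]
```

View pics/s1.png

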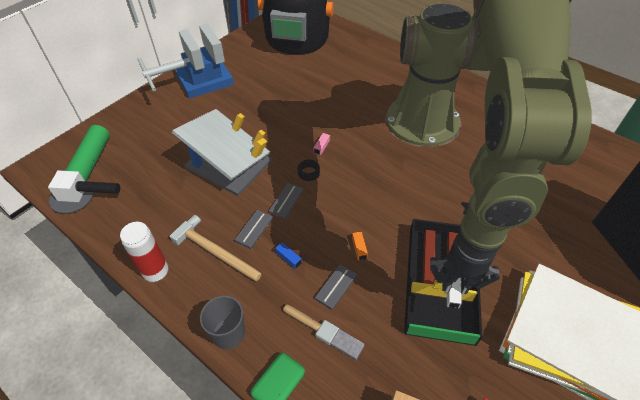

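Call:
send_rows --rows '[-0.0006,0,0.0172,0,0,0,-1,-0.0006,0,0.0172,0,0,0,-1,-0.0006,0,0.0172,0,0,0,-1,-0.0006,0,0.0172,0,0,0,-1,-0.0006,0,0.0172,0,0,0,-1,0,0,0.0172,0,0,0,-1,0,0,0.017,0,0,0,-1,0,0,0,0,0,0,-1,0,0,0,0,0,0,-1]'

```text
clock: 22.8
position: [0.5609, 0.381, 0.0134]
tool_rot: [[-0.871, -0.492, 0.001], [-0.492, 0.871, -0.004], [0.001, -0.004, -1.0]]
contact_force: [-0.8, 0.2, -1.0]
gripper_width: 0.273
grip_force: 63.5
```

Call:
send_rows --rows '[0,0,0,0,0,0,-0.05,0,0,0,0,0,0,-0.05,0,0,0,0,0,0,-0.05,0,0,-0.02,0,0,0,-0.05,0,0,-0.025,0,0,0,-0.05,0,0,-0.025,0,0,0,-0.05,0,0,-0.03,0,0,0,-0.05,0,0,-0.03,0,0,0,0.3,0,0,-0.02,0,0,0,0.65,0,0,0,0,0,0,0.65]'

```text
clock: 23.63
position: [0.5631, 0.385, 0.17]
tool_rot: [[-0.87, -0.494, 0.01], [-0.494, 0.87, 0.002], [-0.009, -0.003, -1.0]]
contact_force: [0.7, 0.5, -0.0]
gripper_width: 0.823
grip_force: 0.0
```

```bash
python3 scan.py | egrep 'white|gray'|grep -v '\[7'
python3 - <<'E'
from h import *
c=np.array([.6475,.147,0]); R=down(184.3)
plan([('above',c+[0,0,.11],R),('dn',c+[0,0,.0],R,.019),('up',c+[0,0,.15],R,.025),('m',np.array([.53,-.10,.23]),down(140)),('abv',jig(.063,.033,.07),JR(-1))])
E
```

```text
scene gray [230. 174.] 1002 [ 527.6 -345.8] 203.0 163.4 -83.8 [ 8.9 11.9 15.1] TOTE x,y range 
scene gray [286. 200.] 567 [ 525.8 -119.4] 113.9 51.9 15.2 [ 8.7 11.6 14.8] TOTE x,y range 
scene gray [253. 228.] 607 [ 650.1 -122.7] 111.7 51.5 12.5 [ 8.8 11.6 14.9] TOTE x,y range 
scene gray [336. 286.] 801 [646.9 148. ] 112.0 50.4 4.4 [ 8.9 11.8 14.8] TOTE x,y range 
scene white [186. 227.] 278 [ 761.6 -256.4] 78.5 27.1 4.8 [13.7 24.5 28. ] TOTE x,y range 
scene white [441. 313.] 312 [560.2 380. ] 70.7 24.0 29.1 [26.9 29.6 32.3] TOTE x,y range [ 0.06   0.127 -0.014  0.009]
side gray [322. 190.] 284 [645.8 146.1] 116.1 49.7 4.6 [ 9.5 14.7 17.3] TOTE x,y range 
side gray [384. 229.] 397 [ 648.7 -123.3] 115.1 50.1 12.1 [10.7 14.4 17. ] TOTE x,y range 
side gray [352. 248.] 519 [ 524.7 -120.4] 112.9 49.8 14.0 [10.4 14.3 16.8] TOTE x,y range 
side gray [326. 277.] 110 [ 395.8 -160.8] 56.6 20.2 -22.0 [ 8.9 21.3 28.6] TOTE x,y range 
side gray [422. 311.] 1566 [ 526.9 -347. ] 198.5 163.3 -83.7 [10.8 14.1 16.5] TOTE x,y range 
side white [447. 231.] 162 [ 759.7 -256.7] 79.8 26.2 2.7 [22.8 28.2 31.2] TOTE x,y range 
start [0.5611 0.3837 0.1649] j [34. 28.  4. 65. -0.  5.] F [-0.7  0.3 -0.2] w 70.2 t 23.7
above 9 x [-0.0008, -0.0282, 0.0062, -0.0003, 0.0004, 0.049] mid [0.612 0.283 0.14 ] end [0.6473 0.1469 0.1096] j6~ 8
dn 6 x [0.0, 0.0, 0.0183, 0.0, 0.0, 0.0] mid [0.647 0.147 0.055] end [ 6.473e-01  1.469e-01 -2.000e-04] j6~ 8
up 7 x [0.0, 0.0, -0.0215, 0.0, 0.0, 0.0] mid [0.647 0.147 0.064] end [0.6473 0.1469 0.1503] j6~ 8
m 10 x [0.0048, -0.0276, -0.008, 0.0, 0.0, 0.0773] mid [0.613 0.012 0.19 ] end [ 0.5297 -0.0998  0.2303] j6~ 29
abv 8 x [-0.0181, -0.0215, 0.0113, -0.022, -0.0513, 0.0934] mid [ 0.518 -0.212  0.187] end [ 0.4738 -0.3163  0.1448] j6~ 53
```

Call:
send_rows --rows '[-0.0008,-0.0282,0.0062,0,0.0004,0.049,0.65,-0.0008,-0.0282,0.0062,0,0.0004,0.049,0.65,-0.0008,-0.0282,0.0062,0,0.0004,0.049,0.65,-0.0008,-0.0282,0.0062,0,0.0004,0.049,0.65,-0.0008,-0.0282,0.0062,0,0.0004,0.049,0.65,-0.0008,-0.0282,0.0062,0,0.0004,0.049,0.65,-0.0008,-0.0282,0.0062,0,0.0004,0.049,0.65,-0.0008,-0.0282,0.0062,0,0.0004,0.049,0.65,-0.0008,-0.0282,0.0062,0,0.0004,0.049,0.65]'

```text
clock: 24.48
position: [0.6455, 0.1446, 0.1064]
tool_rot: [[-0.997, -0.073, -0.004], [-0.073, 0.997, -0.005], [0.005, -0.004, -1.0]]
contact_force: [0.5, 0.1, -0.3]
gripper_width: 0.824
grip_force: 0.0
```

Call:
send_rows --rows '[0,0,0,0,0,0,0.65,0,0,0,0,0,0,0.65]'

```text
clock: 24.65
position: [0.6452, 0.1445, 0.1065]
tool_rot: [[-0.997, -0.073, -0.005], [-0.073, 0.997, -0.005], [0.005, -0.004, -1.0]]
contact_force: [-1.2, -0.1, 0.2]
gripper_width: 0.824
grip_force: 0.0
```

Run:
```python
from h import *
c=np.array([.6475,.147,0]); R=down(184.3)
plan([('dn',c+[0,0,.0],R,.019)])
```

```text
start [0.6452 0.1445 0.1065] j [13. 29. -3. 58. -0.  9.] F [-1.2 -0.1  0.2] w 70.1 t 24.6
dn 6 x [-0.0005, 0.0004, 0.0177, -0.0007, -0.0009, -0.0003] mid [0.646 0.146 0.053] end [6.477e-01 1.468e-01 3.000e-04] j6~ 8
```

Call:
send_rows --rows '[-0.0005,0.0004,0.0177,-0.0007,-0.0009,0,0.65,-0.0005,0.0004,0.0177,-0.0007,-0.0009,0,0.65,-0.0005,0.0004,0.0177,-0.0007,-0.0009,0,0.65,-0.0005,0.0004,0.0177,-0.0007,-0.0009,0,0.65,-0.0005,0.0004,0.0177,-0.0007,-0.0009,0,0.65,-0.0005,0.0004,0.0177,-0.0007,-0.0009,0,0.65,0,0,0,0,0,0,0.65,0,0,0,0,0,0,-1,0,0,0,0,0,0,-1,0,0,0,0,0,0,-1]'

```text
clock: 25.48
position: [0.65, 0.1494, 0.0036]
tool_rot: [[-0.997, -0.076, 0.005], [-0.076, 0.997, 0.001], [-0.005, 0.001, -1.0]]
contact_force: [-0.0, -0.2, -3.8]
gripper_width: 0.561
grip_force: 62.4
```

Call:
send_rows --rows '[0,0,0,0,0,0,-1,0,0,0,0,0,0,-1,0,0,-0.0215,0,0,0,-1,0,0,-0.0215,0,0,0,-1,0,0,-0.0215,0,0,0,-1,0,0,-0.0215,0,0,0,-1,0,0,-0.0215,0,0,0,-1,0,0,-0.0215,0,0,0,-1,0,0,-0.0215,0,0,0,-1]'

```text
clock: 26.23
position: [0.6484, 0.1484, 0.1539]
tool_rot: [[-0.997, -0.075, 0.003], [-0.075, 0.997, 0.0], [-0.003, 0.0, -1.0]]
contact_force: [0.6, 0.7, -4.9]
gripper_width: 0.566
grip_force: 64.0
```

Run:
```python
from h import *
# refine stops in jig frame: red/yellow from both cams
for n in('scene','side'):
    p,d,ci=grab(n,'s2' if n=='scene' else None); W=cloud(ci,d); hsv=cv2.cvtColor(p,cv2.COLOR_RGB2HSV).astype(int)
    m=(hsv[...,0]>20)&(hsv[...,0]<34)&(hsv[...,1]>150)&(d>0)&(np.linalg.norm(W-JO,axis=2)<.2); 
    k,lab,st,_=cv2.connectedComponentsWithStats(m.astype(np.uint8),connectivity=4)
    for i in range(1,k):
        if st[i,4]>30:
            q=(W[lab==i]-JO)@np.stack([JX,JY,JZ],1)*1000; q=q[q[:,2]>8]; print(n,st[i,4],'x',np.percentile(q[:,0],[2,98]).round(),'y',np.percentile(q[:,1],[2,98]).round(),'z',np.percentile(q[:,2],[2,98]).round())
            if np.ptp(q[:,0])>28 or np.ptp(q[:,1])>34: # merged: split
                a=q[q[:,0]>5]; b=q[q[:,0]<3]; print('  pair part',np.percentile(a[:,:2],[2,98],axis=0).round().tolist() if len(a)>5 else '', 'single',np.percentile(b[:,:2],[2,98],axis=0).round().tolist() if len(b)>5 else '')
    f=(hsv[...,1]<50)&(hsv[...,2]>120)&(d>0); q=(W[f]-JO)@np.stack([JX,JY,JZ],1)*1000; q=q[(abs(q[:,2])<8)&(q[:,0]>-30)&(q[:,0]<190)&(q[:,1]>-30)&(q[:,1]<160)]
    print('face z',np.median(q[:,2]),np.percentile(q[:,:2],[.5,99.5],axis=0).round().tolist())
plan([('m',np.array([.53,-.10,.23]),down(140)),('abv',jig(.063,.033,.07),JR(-1))])
```

```text
scene 112 x [ 85. 101.] y [-17.   2.] z [10. 53.]
scene 237 x [-17.  22.] y [-15.  39.] z [ 9. 53.]
  pair part [[8.0, -17.0], [24.0, 3.0]] single [[-17.0, 9.0], [-0.0, 39.0]]
face z -0.9497576166544344 [[-20.0, -26.0], [185.0, 156.0]]
side 381 x [-12.  25.] y [-16.  36.] z [10. 55.]
  pair part [[10.0, -17.0], [25.0, -0.0]] single [[-13.0, 8.0], [2.0, 37.0]]
side 184 x [ 88. 103.] y [-17.  -1.] z [10. 56.]
face z 1.5432188839096852 [[-21.0, -25.0], [185.0, 154.0]]
start [0.6514 0.1491 0.1572] j [13. 27.  0. 63. -0.  9.] F [ 0.7  0.8 -5. ] w 47.6 t 26.3
m 10 x [0.0051, -0.0279, -0.0074, 0.0005, 0.0009, 0.0773] mid [0.615 0.013 0.194] end [ 0.5297 -0.0997  0.2305] j6~ 29
abv 8 x [-0.0181, -0.0216, 0.0114, -0.0219, -0.0513, 0.0934] mid [ 0.517 -0.212  0.187] end [ 0.4732 -0.3167  0.1442] j6~ 53
```

Call:
send_rows --rows '[0.0051,-0.0279,-0.0074,0.0005,0.0009,0.0773,-1,0.0051,-0.0279,-0.0074,0.0005,0.0009,0.0773,-1,0.0051,-0.0279,-0.0074,0.0005,0.0009,0.0773,-1,0.0051,-0.0279,-0.0074,0.0005,0.0009,0.0773,-1,0.0051,-0.0279,-0.0074,0.0005,0.0009,0.0773,-1,0.0051,-0.0279,-0.0074,0.0005,0.0009,0.0773,-1,0.0051,-0.0279,-0.0074,0.0005,0.0009,0.0773,-1,0.0051,-0.0279,-0.0074,0.0005,0.0009,0.0773,-1,0.0051,-0.0279,-0.0074,0.0005,0.0009,0.0773,-1,0.0051,-0.0279,-0.0074,0.0005,0.0009,0.0773,-1]'

```text
clock: 27.17
position: [0.5262, -0.1012, 0.2259]
tool_rot: [[-0.764, 0.646, -0.008], [0.646, 0.764, -0.001], [0.005, -0.006, -1.0]]
contact_force: [0.4, 0.0, -4.8]
gripper_width: 0.556
grip_force: 64.1
```

Call:
send_rows --rows '[-0.0181,-0.0216,0.0114,-0.0219,-0.0513,0.0934,-1,-0.0181,-0.0216,0.0114,-0.0219,-0.0513,0.0934,-1,-0.0181,-0.0216,0.0114,-0.0219,-0.0513,0.0934,-1,-0.0181,-0.0216,0.0114,-0.0219,-0.0513,0.0934,-1,-0.0181,-0.0216,0.0114,-0.0219,-0.0513,0.0934,-1,-0.0181,-0.0216,0.0114,-0.0219,-0.0513,0.0934,-1,-0.0181,-0.0216,0.0114,-0.0219,-0.0513,0.0934,-1,-0.0181,-0.0216,0.0114,-0.0219,-0.0513,0.0934,-1,0,0,0,0,0,0,-1,0,0,0,0,0,0,-1]'

```text
clock: 28.0
position: [0.4665, -0.3159, 0.1379]
tool_rot: [[-0.063, 0.946, 0.319], [0.953, 0.152, -0.262], [-0.296, 0.287, -0.911]]
contact_force: [-0.3, 0.6, -4.9]
gripper_width: 0.56
grip_force: 64.4
```

```bash
cat > jp.py <<'E'
from h import *
import sys
zt=float(sys.argv[1])
s=sensors.sense(); q=(np.array(s['position'])-JO)@np.stack([JX,JY,JZ],1); print('tcp jig',q.round(4),'w',Ro.from_matrix(np.array(s['tool_rot']).T@JR(-1)).as_rotvec().round(4),s['grip_force'])
plan([('dn',jig(.063,.033,zt),JR(-1),.015)])
p,d,ci=grab('scene'); W=cloud(ci,d); hsv=cv2.cvtColor(p,cv2.COLOR_RGB2HSV).astype(int)
q=(W-JO)@np.stack([JX,JY,JZ],1)*1000
m=(d>0)&(hsv[...,1]<60)&(hsv[...,2]<125)&(hsv[...,2]>30)&(q[...,0]>0)&(q[...,0]<130)&(q[...,1]>-10)&(q[...,1]<75)&(q[...,2]>55)&(q[...,2]<90)
if m.sum()>20: print('held plate',m.sum(),np.percentile(q[m],[2,98],axis=0).round().tolist())
E
python3 jp.py .0065
```

```text
tcp jig [0.0599 0.0245 0.0665] w [-0.0123 -0.0032  0.001 ] 64.40167665481567
start [ 0.4665 -0.3159  0.1379] j [-32.  -0. -43.  23.  -3.  51.] F [-0.3  0.6 -4.9] w 47.6 t 28.0
dn 5 x [-0.0006, 0.0018, 0.012, -0.0025, -0.0006, 0.0002] mid [ 0.478 -0.323  0.117] end [ 0.4946 -0.3331  0.0869] j6~ 52
held plate 449 [[4.0, -3.0, 64.0], [110.0, 61.0, 88.0]]
```

Call:
send_rows --rows '[-0.003,0.009,0,-0.0125,-0.003,0,-1,0,0,0.012,0,0,0,-1,0,0,0.012,0,0,0,-1,0,0,0.012,0,0,0,-1,0,0,0.012,0,0,0,-1,0,0,0.01,0,0,0,-1,0,0,0,0,0,0,-1,0,0,0,0,0,0,-1]'

```text
clock: 28.72
position: [0.4996, -0.3337, 0.0927]
tool_rot: [[-0.064, 0.94, 0.336], [0.951, 0.159, -0.265], [-0.302, 0.303, -0.904]]
contact_force: [-0.8, -0.3, -4.5]
gripper_width: 0.558
grip_force: 64.4
```

```bash
python3 jp.py .0065
```

```text
tcp jig [0.0653 0.0395 0.0098] w [0.0058 0.0027 0.0036] 64.43350553512573
start [ 0.4996 -0.3337  0.0927] j [-32.   7. -43.  15.  -3.  50.] F [-0.8 -0.3 -4.5] w 47.4 t 28.7
dn 1 x [0.0024, -0.0065, 0.0033, 0.0058, 0.0027, 0.0036] mid [ 0.5   -0.334  0.093] end [ 0.4945 -0.3333  0.087 ] j6~ 52
held plate 101 [[48.0, -9.0, 56.0], [66.0, 74.0, 89.0]]
```

Call:
send_rows --rows '[0.0024,-0.0055,0.001,0,0,0,-1,0,0,0.0025,0,0,0,-1,0,0,0,0,0,0,-1,0,0,0,0,0,0,-1]'

```text
clock: 29.1
position: [0.4946, -0.3335, 0.0876]
tool_rot: [[-0.062, 0.94, 0.336], [0.951, 0.158, -0.266], [-0.303, 0.303, -0.903]]
contact_force: [-0.1, 0.5, -4.4]
gripper_width: 0.557
grip_force: 64.4
```

Call:
send_rows --rows '[0,0,0,0,0,0,1,0,0,0,0,0,0,1,0,0,0,0,0,0,1,0,0,0,0,0,0,1,0,0,0,0,0,0,1,0,0,-0.015,0,0,0,1,0,0,-0.02,0,0,0,1,0,0,-0.025,0,0,0,1,0,0,-0.02,0,0,0,1,0,0,0,0,0,0,1]'

```text
clock: 29.93
position: [0.4692, -0.313, 0.164]
tool_rot: [[-0.061, 0.938, 0.341], [0.95, 0.159, -0.268], [-0.306, 0.307, -0.901]]
contact_force: [0.1, -0.3, 0.7]
gripper_width: 0.998
grip_force: 0.0
```

```bash
cat > chk.py <<'E'
from h import *
import sys
B=np.stack([JX,JY,JZ],1)
for n in('scene','side'):
    p,d,ci=grab(n,sys.argv[1]+n if len(sys.argv)>1 else None); W=cloud(ci,d); hsv=cv2.cvtColor(p,cv2.COLOR_RGB2HSV).astype(int); q=(W-JO)@B*1000
    m=(d>0)&(hsv[...,1]<60)&(hsv[...,2]<150)&(hsv[...,2]>30)&(q[...,0]>-20)&(q[...,0]<180)&(q[...,1]>-20)&(q[...,1]<150)&(q[...,2]>6)&(q[...,2]<50)
    k,lab,st,_=cv2.connectedComponentsWithStats(m.astype(np.uint8)); i=1+np.argmax(st[1:,4]); Q=q[lab==i]
    print(n,st[i,4],'top z',np.percentile(Q[:,2],[5,50,95]).round(1),cv2.minAreaRect(Q[Q[:,2]>np.percentile(Q[:,2],60)-3][:,:2].astype(np.float32)),np.percentile(Q[:,:2],[2,98],axis=0).round().tolist())
E
python3 chk.py p1; python3 jp.py .07
```

```text
scene 415 top z [ 7.6 11.1 13.9] ((54.896610260009766, 25.957122802734375), (55.41108322143555, 111.72650146484375), 88.16816711425781) [[5.0, 1.0], [107.0, 51.0]]
side 541 top z [ 8.8 13.4 15.6] ((56.83674240112305, 23.588315963745117), (108.6000747680664, 48.93955993652344), 0.4354288578033447) [[7.0, 0.0], [110.0, 47.0]]
tcp jig [0.0639 0.0338 0.0873] w [0.008  0.0053 0.0025] 0.0
start [ 0.4686 -0.3127  0.1608] j [-32.  -2. -42.  25.  -3.  51.] F [ 0.1 -0.7 -0.1] w 85.2 t 30.0
dn 2 x [0.0005, -0.0005, 0.0087, 0.004, 0.0027, 0.0013] mid [ 0.471 -0.315  0.153] end [ 0.4735 -0.3166  0.1445] j6~ 53
```

```bash
python3 - <<'E'
from h import *
for c,y in (((.5255,-.120),194.0),((.649,-.1228),192.5)):
    c=np.array([*c,0]); R=down(y)
    plan([('m',np.array([.53,-.19,.20]),down(140)),('above',c+[0,0,.11],R),('dn',c,R,.019),('up',c+[0,0,.16],R,.025),('m2',np.array([.53,-.15,.24]),down(140)),('abv',jig(.063,.033,.07),JR(-1))])
E
python3 -c "
import cv2;p=cv2.imread('pics/p1side.png');cv2.imwrite('pics/c1.png',cv2.resize(p[190:350,300:520],None,fx=3.5,fy=3.5))"
```

```text
start [ 0.4681 -0.3124  0.1596] j [-32.  -2. -42.  25.  -3.  51.] F [ 0.6 -0.3  0.1] w 84.9 t 30.1
m 8 x [0.0095, 0.0146, -0.0048, 0.0225, 0.0521, -0.093] mid [ 0.508 -0.257  0.181] end [ 0.5299 -0.1905  0.1998] j6~ 20
above 9 x [0.0027, 0.0077, 0.01, 0.0, 0.0, -0.1047] mid [ 0.536 -0.159  0.16 ] end [ 0.5258 -0.1199  0.1098] j6~ -27
dn 6 x [0.0, 0.0, 0.0183, 0.0, 0.0, 0.0] mid [ 0.526 -0.12   0.055] end [ 0.5258 -0.1199  0.    ] j6~ -27
up 7 x [0.0, 0.0, -0.0229, 0.0, 0.0, 0.0] mid [ 0.526 -0.12   0.069] end [ 0.5258 -0.1199  0.1603] j6~ -27
m2 9 x [-0.0011, -0.0033, -0.0089, 0.0, 0.0, 0.1047] mid [ 0.531 -0.133  0.196] end [ 0.5302 -0.1497  0.2404] j6~ 24
abv 8 x [-0.0124, -0.0184, 0.0121, -0.022, -0.0513, 0.0934] mid [ 0.512 -0.237  0.193] end [ 0.4734 -0.3165  0.1446] j6~ 53
start [ 0.4681 -0.3124  0.1596] j [-32.  -2. -42.  25.  -3.  51.] F [ 0.6 -0.3  0.1] w 84.9 t 30.1
m 8 x [0.0095, 0.0146, -0.0048, 0.0225, 0.0521, -0.093] mid [ 0.508 -0.257  0.181] end [ 0.5299 -0.1905  0.1998] j6~ 20
above 9 x [-0.0109, 0.0114, 0.01, 0.0, 0.0, -0.1018] mid [ 0.59  -0.174  0.16 ] end [ 0.649  -0.1228  0.1098] j6~ -23
dn 6 x [0.0, 0.0, 0.0183, 0.0, 0.0, 0.0] mid [ 0.649 -0.123  0.055] end [ 0.649  -0.1227  0.    ] j6~ -23
up 7 x [0.0, 0.0, -0.0229, 0.0, 0.0, 0.0] mid [ 0.649 -0.123  0.069] end [ 0.649  -0.1228  0.1603] j6~ -23
m2 9 x [0.0129, -0.0056, -0.0089, 0.0, 0.0, 0.1018] mid [ 0.599 -0.148  0.196] end [ 0.5298 -0.1495  0.2404] j6~ 24
abv 8 x [-0.0125, -0.0184, 0.0121, -0.022, -0.0513, 0.0934] mid [ 0.512 -0.237  0.193] end [ 0.4734 -0.3169  0.1447] j6~ 53
```

View pics/c1.png

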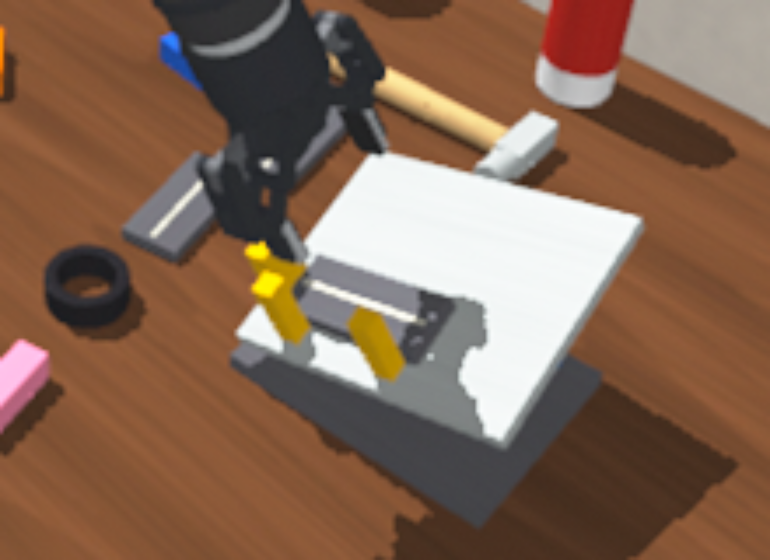

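Call:
send_rows --rows '[0.0095,0.0146,-0.0048,0.0225,0.0521,-0.093,0.65,0.0095,0.0146,-0.0048,0.0225,0.0521,-0.093,0.65,0.0095,0.0146,-0.0048,0.0225,0.0521,-0.093,0.65,0.0095,0.0146,-0.0048,0.0225,0.0521,-0.093,0.65,0.0095,0.0146,-0.0048,0.0225,0.0521,-0.093,0.65,0.0095,0.0146,-0.0048,0.0225,0.0521,-0.093,0.65,0.0095,0.0146,-0.0048,0.0225,0.0521,-0.093,0.65,0.0095,0.0146,-0.0048,0.0225,0.0521,-0.093,0.65]'

```text
clock: 30.75
position: [0.5299, -0.19, 0.1984]
tool_rot: [[-0.769, 0.639, -0.005], [0.639, 0.769, 0.002], [0.005, -0.002, -1.0]]
contact_force: [-0.0, -0.1, -0.9]
gripper_width: 0.824
grip_force: 0.0
```

Call:
send_rows --rows '[0.0027,0.0077,0.01,0,0,-0.1047,0.65,0.0027,0.0077,0.01,0,0,-0.1047,0.65,0.0027,0.0077,0.01,0,0,-0.1047,0.65,0.0027,0.0077,0.01,0,0,-0.1047,0.65,0.0027,0.0077,0.01,0,0,-0.1047,0.65,0.0027,0.0077,0.01,0,0,-0.1047,0.65,0.0027,0.0077,0.01,0,0,-0.1047,0.65,0.0027,0.0077,0.01,0,0,-0.1047,0.65,0.0027,0.0077,0.01,0,0,-0.1047,0.65,0,0,0,0,0,0,0.65]'

```text
clock: 31.58
position: [0.5227, -0.1182, 0.1061]
tool_rot: [[-0.969, -0.245, -0.007], [-0.245, 0.969, 0.002], [0.006, 0.004, -1.0]]
contact_force: [0.2, 0.2, -1.1]
gripper_width: 0.825
grip_force: 0.0
```

Call:
send_rows --rows '[0,0,0,0,0,0,0.65,0,0,0,0,0,0,0.65]'

```text
clock: 31.75
position: [0.5258, -0.1201, 0.1095]
tool_rot: [[-0.971, -0.239, -0.001], [-0.239, 0.971, 0.0], [0.001, 0.001, -1.0]]
contact_force: [0.5, 0.1, 0.5]
gripper_width: 0.824
grip_force: 0.0
```

Run:
```python
from h import *
c=np.array([.5255,-.120,0]); R=down(194)
plan([('dn',c,R,.019)])
```

```text
start [ 0.5258 -0.1201  0.1095] j [-13.  16. -22.  52.   0. -27.] F [0.5 0.1 0.5] w 70.0 t 31.8
dn 6 x [0.0, 0.0, 0.0183, 0.0001, -0.0002, -0.0004] mid [ 0.526 -0.12   0.055] end [ 5.257e-01 -1.201e-01 -3.000e-04] j6~ -27
```

Call:
send_rows --rows '[0,0,0.018,0,0,0,0.65,0,0,0.018,0,0,0,0.65,0,0,0.018,0,0,0,0.65,0,0,0.018,0,0,0,0.65,0,0,0.018,0,0,0,0.65,0,0,0.018,0,0,0,0.65,0,0,0,0,0,0,0.65,0,0,0,0,0,0,-1,0,0,0,0,0,0,-1,0,0,0,0,0,0,-1]'

```text
clock: 32.58
position: [0.5266, -0.1201, 0.0032]
tool_rot: [[-0.97, -0.241, 0.001], [-0.241, 0.97, -0.0], [-0.001, -0.0, -1.0]]
contact_force: [0.7, 0.8, -3.4]
gripper_width: 0.56
grip_force: 62.2
```

Call:
send_rows --rows '[0,0,0,0,0,0,-1,0,0,0,0,0,0,-1,0,0,0,0,0,0,-1]'

```text
clock: 32.83
position: [0.5266, -0.1201, 0.0031]
tool_rot: [[-0.97, -0.242, 0.002], [-0.242, 0.97, -0.0], [-0.002, -0.001, -1.0]]
contact_force: [-0.6, -1.6, 7.2]
gripper_width: 0.559
grip_force: 63.3
```

Call:
send_rows --rows '[0,0,-0.0229,0,0,0,-1,0,0,-0.0229,0,0,0,-1,0,0,-0.0229,0,0,0,-1,0,0,-0.0229,0,0,0,-1,0,0,-0.0229,0,0,0,-1,0,0,-0.0229,0,0,0,-1,0,0,-0.0229,0,0,0,-1,0,0,0,0,0,0,-1,0,0,0,0,0,0,-1]'

```text
clock: 33.58
position: [0.5262, -0.1198, 0.1628]
tool_rot: [[-0.97, -0.242, 0.002], [-0.242, 0.97, 0.0], [-0.002, -0.0, -1.0]]
contact_force: [0.0, -0.5, -4.1]
gripper_width: 0.564
grip_force: 64.2
```

Run:
```python
from h import *
plan([('m2',np.array([.53,-.15,.24]),down(140)),('abv',jig(.063,.036,.085),JR(-1))])
```

```text
start [ 0.5262 -0.1198  0.1628] j [-13.  14. -18.  59.   0. -27.] F [ 0.  -0.5 -4.1] w 48.0 t 33.6
m2 9 x [-0.001, -0.0033, -0.0086, 0.0, 0.0002, 0.1047] mid [ 0.531 -0.133  0.197] end [ 0.5298 -0.1495  0.2402] j6~ 24
abv 8 x [-0.0122, -0.0181, 0.0102, -0.022, -0.0513, 0.0934] mid [ 0.512 -0.235  0.2  ] end [ 0.4717 -0.3123  0.1592] j6~ 53
```

Call:
send_rows --rows '[-0.001,-0.0033,-0.0086,0,0.0002,0.1047,-1,-0.001,-0.0033,-0.0086,0,0.0002,0.1047,-1,-0.001,-0.0033,-0.0086,0,0.0002,0.1047,-1,-0.001,-0.0033,-0.0086,0,0.0002,0.1047,-1,-0.001,-0.0033,-0.0086,0,0.0002,0.1047,-1,-0.001,-0.0033,-0.0086,0,0.0002,0.1047,-1,-0.001,-0.0033,-0.0086,0,0.0002,0.1047,-1,-0.001,-0.0033,-0.0086,0,0.0002,0.1047,-1,-0.001,-0.0033,-0.0086,0,0.0002,0.1047,-1]'

```text
clock: 34.33
position: [0.528, -0.1493, 0.2373]
tool_rot: [[-0.763, 0.647, -0.006], [0.647, 0.763, 0.002], [0.006, -0.002, -1.0]]
contact_force: [0.2, 0.1, -3.8]
gripper_width: 0.558
grip_force: 64.2
```

Call:
send_rows --rows '[-0.0122,-0.0181,0.0102,-0.022,-0.0513,0.0934,-1,-0.0122,-0.0181,0.0102,-0.022,-0.0513,0.0934,-1,-0.0122,-0.0181,0.0102,-0.022,-0.0513,0.0934,-1,-0.0122,-0.0181,0.0102,-0.022,-0.0513,0.0934,-1,-0.0122,-0.0181,0.0102,-0.022,-0.0513,0.0934,-1,-0.0122,-0.0181,0.0102,-0.022,-0.0513,0.0934,-1,-0.0122,-0.0181,0.0102,-0.022,-0.0513,0.0934,-1,-0.0122,-0.0181,0.0102,-0.022,-0.0513,0.0934,-1,0,0,0,0,0,0,-1,0,0,0,0,0,0,-1]'

```text
clock: 35.17
position: [0.4668, -0.3103, 0.154]
tool_rot: [[-0.063, 0.945, 0.322], [0.954, 0.152, -0.259], [-0.293, 0.291, -0.911]]
contact_force: [-0.6, 0.8, -3.5]
gripper_width: 0.562
grip_force: 64.2
```

```bash
python3 jp.py .0195
```

```text
tcp jig [0.0594 0.0305 0.0824] w [-0.0083 -0.0058 -0.0001] 64.24571871757507
start [ 0.4668 -0.3103  0.154 ] j [-32.  -2. -42.  25.  -3.  51.] F [-0.6  0.8 -3.5] w 47.8 t 35.2
dn 5 x [-0.0008, 0.0006, 0.0126, -0.0017, -0.0012, 0.0] mid [ 0.476 -0.318  0.132] end [ 0.4904 -0.3301  0.0988] j6~ 52
held plate 177 [[4.0, 8.0, 79.0], [112.0, 59.0, 90.0]]
```

Call:
send_rows --rows '[-0.003,-0.002,0.012,-0.0083,-0.0058,0,-1,0,0,0.012,0,0,0,-1,0,0,0.012,0,0,0,-1,0,0,0.012,0,0,0,-1,0,0,0.011,0,0,0,-1,0,0,0,0,0,0,-1,0,0,0,0,0,0,-1]'

```text
clock: 35.8
position: [0.4896, -0.3305, 0.105]
tool_rot: [[-0.062, 0.94, 0.336], [0.951, 0.157, -0.265], [-0.302, 0.303, -0.904]]
contact_force: [-0.3, -0.0, -4.5]
gripper_width: 0.555
grip_force: 64.2
```

```bash
python3 jp.py .0185
```

```text
tcp jig [0.0654 0.0342 0.0251] w [0.0054 0.0032 0.0017] 64.23011541366577
start [ 0.4896 -0.3305  0.105 ] j [-33.   5. -44.  16.  -2.  50.] F [-0.3 -0.  -4.5] w 47.2 t 35.8
dn 1 x [0.0024, -0.0012, 0.0066, 0.0054, 0.0032, 0.0017] mid [ 0.49  -0.331  0.105] end [ 0.4905 -0.3302  0.098 ] j6~ 52
held plate 84 [[53.0, 1.0, 56.0], [68.0, 72.0, 89.0]]
```

Call:
send_rows --rows '[0.0024,-0.0012,0.003,0,0,0,-1,0,0,0.0035,0,0,0,-1,0,0,0,0,0,0,-1,0,0,0,0,0,0,-1]'

```text
clock: 36.18
position: [0.4899, -0.3306, 0.0986]
tool_rot: [[-0.06, 0.94, 0.337], [0.951, 0.156, -0.267], [-0.303, 0.304, -0.903]]
contact_force: [0.3, -0.5, -4.6]
gripper_width: 0.558
grip_force: 64.2
```

Call:
send_rows --rows '[0,0,0,0,0,0,1,0,0,0,0,0,0,1,0,0,0,0,0,0,1,0,0,0,0,0,0,1,0,0,0,0,0,0,1,0,0,-0.015,0,0,0,1,0,0,-0.02,0,0,0,1,0,0,-0.025,0,0,0,1,0,0,-0.02,0,0,0,1,0,0,0,0,0,0,1]'

```text
clock: 37.02
position: [0.4643, -0.31, 0.1751]
tool_rot: [[-0.059, 0.938, 0.341], [0.95, 0.157, -0.269], [-0.306, 0.308, -0.901]]
contact_force: [1.2, -0.7, 0.2]
gripper_width: 0.998
grip_force: 0.0
```

```bash
python3 chk.py; python3 scan.py|grep gray
python3 - <<'E'
from h import *
c=np.array([.649,-.1228,0]); R=down(192.5)
plan([('m',np.array([.53,-.19,.21]),down(140)),('above',c+[0,0,.11],R)])
E
```

```text
scene 546 top z [ 8.5 22.1 25.9] ((54.953338623046875, 26.545217514038086), (54.10866165161133, 109.60443878173828), 89.3672866821289) [[2.0, 2.0], [107.0, 51.0]]
side 681 top z [ 9.8 25.  27.5] ((57.879756927490234, 23.002960205078125), (106.6343994140625, 48.512840270996094), 0.06895335763692856) [[7.0, -0.0], [111.0, 47.0]]
scene gray [229. 174.] 1005 [ 527.6 -345. ] 203.5 161.7 -83.7 [ 8.8 11.7 15.1] TOTE x,y range 
scene gray [309. 169.] 239 [ 406.6 -137.5] 64.2 60.5 39.1 [ 9.6 22.7 27.2] TOTE x,y range 
scene gray [253. 228.] 595 [ 649.4 -122.4] 112.3 51.7 11.6 [ 8.8 11.9 15. ] TOTE x,y range 
scene gray [343. 343.] 331 [747.8 244.3] 84.3 39.7 -80.5 [10.  16.7 20.1] TOTE x,y range 
side gray [388. 231.] 159 [ 646.5 -137.5] 105.1 23.7 15.4 [10.5 14.4 17.4] TOTE x,y range 
side gray [324. 271.] 316 [ 402.3 -143.2] 59.9 59.1 34.2 [ 9.7 23.4 28.6] TOTE x,y range 
side gray [422. 311.] 1560 [ 526.4 -347.1] 199.0 163.4 -83.1 [10.7 14.1 16.7] TOTE x,y range 
start [ 0.4628 -0.3092  0.17  ] j [-32.  -4. -42.  26.  -3.  51.] F [ 0.8  0.3 -1.2] w 85.1 t 37.2
m 8 x [0.0089, 0.0151, -0.0046, 0.0225, 0.0521, -0.0933] mid [ 0.506 -0.255  0.192] end [ 0.5304 -0.19    0.2101] j6~ 20
above 9 x [-0.0109, 0.0113, 0.0111, 0.0, -0.0001, -0.1018] mid [ 0.591 -0.174  0.166] end [ 0.6493 -0.1231  0.1102] j6~ -23
```

Call:
send_rows --rows '[0.0089,0.0151,-0.0046,0.0225,0.0521,-0.0933,0.65,0.0089,0.0151,-0.0046,0.0225,0.0521,-0.0933,0.65,0.0089,0.0151,-0.0046,0.0225,0.0521,-0.0933,0.65,0.0089,0.0151,-0.0046,0.0225,0.0521,-0.0933,0.65,0.0089,0.0151,-0.0046,0.0225,0.0521,-0.0933,0.65,0.0089,0.0151,-0.0046,0.0225,0.0521,-0.0933,0.65,0.0089,0.0151,-0.0046,0.0225,0.0521,-0.0933,0.65,0.0089,0.0151,-0.0046,0.0225,0.0521,-0.0933,0.65]'

```text
clock: 37.88
position: [0.5309, -0.1897, 0.2096]
tool_rot: [[-0.769, 0.639, -0.004], [0.639, 0.769, 0.001], [0.004, -0.002, -1.0]]
contact_force: [0.4, 0.4, 0.0]
gripper_width: 0.826
grip_force: 0.0
```

Call:
send_rows --rows '[-0.0109,0.0113,0.0111,0,0,-0.1018,0.65,-0.0109,0.0113,0.0111,0,0,-0.1018,0.65,-0.0109,0.0113,0.0111,0,0,-0.1018,0.65,-0.0109,0.0113,0.0111,0,0,-0.1018,0.65,-0.0109,0.0113,0.0111,0,0,-0.1018,0.65,-0.0109,0.0113,0.0111,0,0,-0.1018,0.65,-0.0109,0.0113,0.0111,0,0,-0.1018,0.65,-0.0109,0.0113,0.0111,0,0,-0.1018,0.65,-0.0109,0.0113,0.0111,0,0,-0.1018,0.65,0,0,0,0,0,0,0.65]'

```text
clock: 38.72
position: [0.649, -0.1207, 0.1061]
tool_rot: [[-0.975, -0.222, -0.005], [-0.222, 0.975, 0.002], [0.005, 0.003, -1.0]]
contact_force: [-1.3, 0.5, -0.4]
gripper_width: 0.825
grip_force: 0.0
```

Call:
send_rows --rows '[0,0,0,0,0,0,0.65,0,0,0,0,0,0,0.65]'

```text
clock: 38.88
position: [0.649, -0.1235, 0.11]
tool_rot: [[-0.977, -0.215, -0.002], [-0.215, 0.977, -0.0], [0.002, -0.0, -1.0]]
contact_force: [-0.5, 0.1, 0.6]
gripper_width: 0.825
grip_force: 0.0
```

Run:
```python
from h import *
c=np.array([.649,-.1228,0]); R=down(192.5)
plan([('dn',c,R,.019)])
```

```text
start [ 0.649  -0.1235  0.11  ] j [-11.  28.  -4.  58.  -0. -23.] F [-0.5  0.1  0.6] w 70.1 t 38.9
dn 6 x [-0.0001, 0.0001, 0.0183, 0.0, -0.0003, -0.0002] mid [ 0.649 -0.123  0.055] end [ 6.493e-01 -1.228e-01  2.000e-04] j6~ -23
```

Call:
send_rows --rows '[0,0,0.018,0,0,0,0.65,0,0,0.018,0,0,0,0.65,0,0,0.018,0,0,0,0.65,0,0,0.018,0,0,0,0.65,0,0,0.018,0,0,0,0.65,0,0,0.0185,0,0,0,0.65,0,0,0,0,0,0,0.65,0,0,0,0,0,0,-1,0,0,0,0,0,0,-1,0,0,0,0,0,0,-1]'

```text
clock: 39.72
position: [0.6506, -0.1238, 0.0043]
tool_rot: [[-0.976, -0.216, 0.002], [-0.216, 0.976, -0.001], [-0.002, -0.001, -1.0]]
contact_force: [0.4, 0.1, -3.9]
gripper_width: 0.561
grip_force: 62.2
```

Call:
send_rows --rows '[0,0,0,0,0,0,-1,0,0,0,0,0,0,-1,0,0,0,0,0,0,-1]'

```text
clock: 39.97
position: [0.6506, -0.1238, 0.0042]
tool_rot: [[-0.976, -0.216, 0.002], [-0.216, 0.976, -0.001], [-0.002, -0.002, -1.0]]
contact_force: [-0.9, -1.9, 6.5]
gripper_width: 0.559
grip_force: 63.3
```

Call:
send_rows --rows '[0,0,-0.0229,0,0,0,-1,0,0,-0.0229,0,0,0,-1,0,0,-0.0229,0,0,0,-1,0,0,-0.0229,0,0,0,-1,0,0,-0.0229,0,0,0,-1,0,0,-0.0229,0,0,0,-1,0,0,-0.0229,0,0,0,-1,0,0,0,0,0,0,-1,0,0,0,0,0,0,-1]'

```text
clock: 40.72
position: [0.6504, -0.1232, 0.1636]
tool_rot: [[-0.976, -0.217, 0.003], [-0.217, 0.976, -0.001], [-0.002, -0.001, -1.0]]
contact_force: [0.0, 0.0, -5.0]
gripper_width: 0.559
grip_force: 63.6
```

Run:
```python
from h import *
plan([('m2',np.array([.53,-.15,.24]),down(140)),('abv',jig(.063,.036,.097),JR(-1))])
```

```text
start [ 0.6504 -0.1232  0.1636] j [-11.  26.   0.  64.  -0. -23.] F [ 0.  0. -5.] w 47.5 t 40.7
m2 9 x [0.013, -0.0056, -0.0085, 0.0, 0.0003, 0.1019] mid [ 0.6   -0.149  0.197] end [ 0.5302 -0.1497  0.2399] j6~ 24
abv 8 x [-0.0118, -0.0182, 0.0087, -0.022, -0.0513, 0.0933] mid [ 0.51  -0.234  0.206] end [ 0.4679 -0.3091  0.17  ] j6~ 53
```

Call:
send_rows --rows '[0.013,-0.0056,-0.0085,0,0.0003,0.1019,-1,0.013,-0.0056,-0.0085,0,0.0003,0.1019,-1,0.013,-0.0056,-0.0085,0,0.0003,0.1019,-1,0.013,-0.0056,-0.0085,0,0.0003,0.1019,-1,0.013,-0.0056,-0.0085,0,0.0003,0.1019,-1,0.013,-0.0056,-0.0085,0,0.0003,0.1019,-1,0.013,-0.0056,-0.0085,0,0.0003,0.1019,-1,0.013,-0.0056,-0.0085,0,0.0003,0.1019,-1,0.013,-0.0056,-0.0085,0,0.0003,0.1019,-1]'

```text
clock: 41.47
position: [0.5275, -0.1495, 0.2371]
tool_rot: [[-0.762, 0.647, -0.006], [0.647, 0.762, 0.001], [0.006, -0.003, -1.0]]
contact_force: [-0.5, 0.6, -3.4]
gripper_width: 0.555
grip_force: 63.6
```

Call:
send_rows --rows '[-0.0118,-0.0182,0.0087,-0.022,-0.0513,0.0933,-1,-0.0118,-0.0182,0.0087,-0.022,-0.0513,0.0933,-1,-0.0118,-0.0182,0.0087,-0.022,-0.0513,0.0933,-1,-0.0118,-0.0182,0.0087,-0.022,-0.0513,0.0933,-1,-0.0118,-0.0182,0.0087,-0.022,-0.0513,0.0933,-1,-0.0118,-0.0182,0.0087,-0.022,-0.0513,0.0933,-1,-0.0118,-0.0182,0.0087,-0.022,-0.0513,0.0933,-1,-0.0118,-0.0182,0.0087,-0.022,-0.0513,0.0933,-1,0,0,0,0,0,0,-1,0,0,0,0,0,0,-1]'

```text
clock: 42.3
position: [0.4629, -0.3072, 0.1652]
tool_rot: [[-0.063, 0.945, 0.322], [0.954, 0.152, -0.259], [-0.294, 0.291, -0.91]]
contact_force: [0.2, -0.7, -3.6]
gripper_width: 0.557
grip_force: 63.8
```

```bash
python3 jp.py .032
```

```text
tcp jig [0.0595 0.0306 0.0946] w [-0.0083 -0.0051  0.0002] 63.81188750267029
start [ 0.4629 -0.3072  0.1652] j [-32.  -3. -42.  27.  -3.  51.] F [ 0.2 -0.7 -3.6] w 47.3 t 42.3
dn 5 x [-0.0007, 0.0005, 0.0125, -0.0017, -0.001, 0.0] mid [ 0.472 -0.315  0.143] end [ 0.4858 -0.3264  0.1102] j6~ 52
```

Call:
send_rows --rows '[-0.002,-0.002,0.012,-0.0083,-0.0051,0,-1,0,0,0.012,0,0,0,-1,0,0,0.012,0,0,0,-1,0,0,0.012,0,0,0,-1,0,0,0.011,0,0,0,-1,0,0,0,0,0,0,-1,0,0,0,0,0,0,-1]'

```text
clock: 42.93
position: [0.4855, -0.3264, 0.1158]
tool_rot: [[-0.062, 0.94, 0.335], [0.951, 0.157, -0.265], [-0.302, 0.303, -0.904]]
contact_force: [-0.5, 0.0, -3.8]
gripper_width: 0.557
grip_force: 63.8
```

```bash
python3 jp.py .032
```

```text
tcp jig [0.0645 0.0341 0.0373] w [0.0051 0.0031 0.002 ] 63.81861090660095
start [ 0.4855 -0.3264  0.1158] j [-33.   3. -43.  18.  -2.  50.] F [-0.5  0.  -3.8] w 47.3 t 42.9
dn 1 x [0.0015, -0.0012, 0.0053, 0.0051, 0.0031, 0.002] mid [ 0.485 -0.326  0.116] end [ 0.486  -0.3266  0.1102] j6~ 52
held plate 112 [[52.0, 1.0, 56.0], [72.0, 72.0, 89.0]]
```

Last correction, release, then retreat clear towards the robot's middle.

Call:
send_rows --rows '[0.0015,-0.0012,0.003,0,0,0,-1,0,0,0.0025,0,0,0,-1,0,0,0,0,0,0,-1,0,0,0,0,0,0,-1]'

```text
clock: 43.32
position: [0.4856, -0.3271, 0.1108]
tool_rot: [[-0.06, 0.94, 0.336], [0.951, 0.157, -0.267], [-0.303, 0.304, -0.903]]
contact_force: [-0.1, 0.7, -3.4]
gripper_width: 0.559
grip_force: 63.8
```

Call:
send_rows --rows '[0,0,0,0,0,0,1,0,0,0,0,0,0,1,0,0,0,0,0,0,1,0,0,0,0,0,0,1,0,0,0,0,0,0,1,0,0,-0.015,0,0,0,1,0,0,-0.02,0,0,0,1,0,0,-0.025,0,0,0,1,0,0,-0.02,0,0,0,1,0,0,0,0,0,0,1]'

```text
clock: 44.15
position: [0.46, -0.3065, 0.1873]
tool_rot: [[-0.059, 0.938, 0.341], [0.95, 0.158, -0.269], [-0.306, 0.308, -0.901]]
contact_force: [0.9, -0.4, -0.7]
gripper_width: 0.999
grip_force: 0.0
```

Call:
send_rows --rows '[0.0089,0.0151,-0.0046,0.0225,0.0521,-0.0933,0.65,0.0089,0.0151,-0.0046,0.0225,0.0521,-0.0933,0.65,0.0089,0.0151,-0.0046,0.0225,0.0521,-0.0933,0.65,0.0089,0.0151,-0.0046,0.0225,0.0521,-0.0933,0.65,0.0089,0.0151,-0.0046,0.0225,0.0521,-0.0933,0.65,0.0089,0.0151,-0.0046,0.0225,0.0521,-0.0933,0.65,0.0089,0.0151,-0.0046,0.0225,0.0521,-0.0933,0.65,0.0089,0.0151,-0.0046,0.0225,0.0521,-0.0933,0.65,0,0,-0.02,0,0,0,0.65,0,0,0,0,0,0,0.65]'

```text
clock: 44.98
position: [0.5289, -0.1866, 0.2444]
tool_rot: [[-0.767, 0.641, 0.002], [0.641, 0.767, -0.001], [-0.002, 0.0, -1.0]]
contact_force: [1.2, -0.1, 0.4]
gripper_width: 0.823
grip_force: 0.0
```

```bash
python3 chk.py f; python3 scan.py; python3 fit.py | grep tab; python3 -c "
import cv2,numpy as np
a=cv2.imread('pics/fscene.png');b=cv2.imread('pics/fside.png')
A=cv2.resize(a[100:360,160:500],(760,581));cv2.imwrite('pics/c2.png',A)
cv2.imwrite('pics/c3.png',cv2.resize(b[200:350,330:510],None,fx=3.9,fy=3.9))"
```

```text
scene 661 top z [ 9.2 33.5 37.4] ((55.64499282836914, 25.370676040649414), (111.51618194580078, 53.799583435058594), 1.9989725351333618) [[1.0, 2.0], [108.0, 51.0]]
side 829 top z [10.5 36.8 39.4] ((56.47371292114258, 24.185443878173828), (109.26764678955078, 50.26256561279297), 0.1488354355096817) [[7.0, -0.0], [111.0, 48.0]]
scene red [429. 257.] 489 [440.9 280.5] 166.1 27.7 28.2 [24.2 29.6 33. ] TOTE x,y range [-0.129  0.019 -0.044 -0.019]
scene red [453. 255.] 435 [404.6 325.8] 136.1 25.5 28.0 [16.9 29.6 32.8] TOTE x,y range [-0.133 -0.003  0.014  0.04 ]
scene gray [229. 174.] 1007 [ 527.5 -346.2] 203.5 163.7 -83.6 [ 8.7 11.7 15.3] TOTE x,y range 
scene gray [309. 169.] 232 [ 405.5 -138.1] 62.2 61.4 83.4 [10.4 22.6 27.9] TOTE x,y range 
scene gray [344. 343.] 321 [746.  251.2] 71.2 40.3 -82.3 [11.2 17.  20.1] TOTE x,y range 
scene white [186. 227.] 275 [ 761.9 -256.6] 78.7 28.8 7.2 [14.6 24.5 27.7] TOTE x,y range 
scene white [441. 313.] 312 [560.1 380.3] 71.5 23.4 29.4 [26.5 29.6 32.7] TOTE x,y range [ 0.059  0.127 -0.014  0.009]
scene white [327. 331.] 290 [752.  203.9] 39.4 37
[... 531 characters left out ...]
] TOTE x,y range 
side white [447. 231.] 165 [ 760.7 -257.7] 79.9 23.5 4.2 [22.7 28.2 31.3] TOTE x,y range 
 tab 0.04 200 (array([511.6, 356.1]), 146.3, 10.1, -60.8, array([40.9, 46.5, 50.8]))
 tab 0.056 145 (array([516.4, 357.3]), 49.1, 8.8, -68.4, array([57.1, 70.4, 82.5]))
 tab 0.086 89 (array([512. , 355.8]), 46.5, 13.3, -60.6, array([86.3, 87.7, 90.6]))
divider_tab [([512.0, 349.0, 67.0], 0.69)]
 tab 0.04 112 (array([509.4, 357.4]), 155.1, 31.3, -69.2, array([40.9, 47.2, 50.9]))
 tab 0.056 102 (array([505.4, 352.4]), 50.8, 16.6, -54.0, array([59. , 70.4, 83.3]))
 tab 0.086 33 (array([511.4, 355.1]), 47.9, 15.4, -62.1, array([87.3, 89.5, 91.9]))
divider_tab [([511.0, 358.0, 67.0], 0.75)]
```

View pics/c2.png

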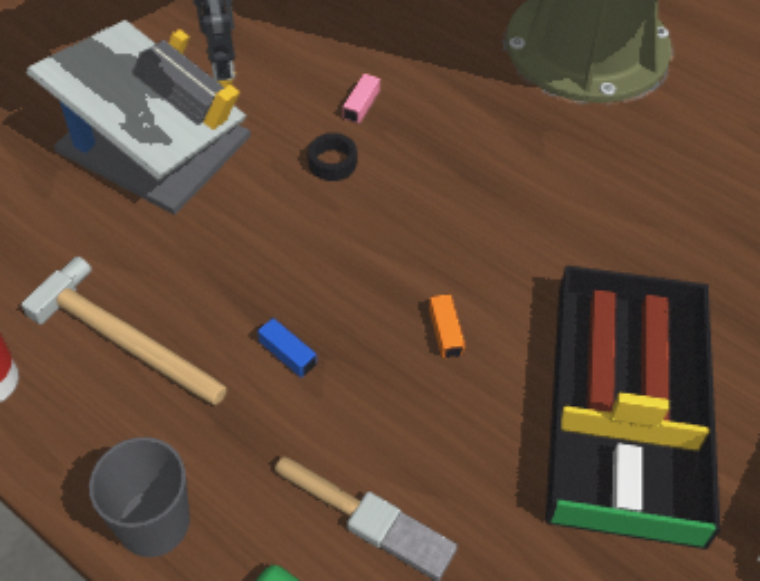

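View pics/c3.png

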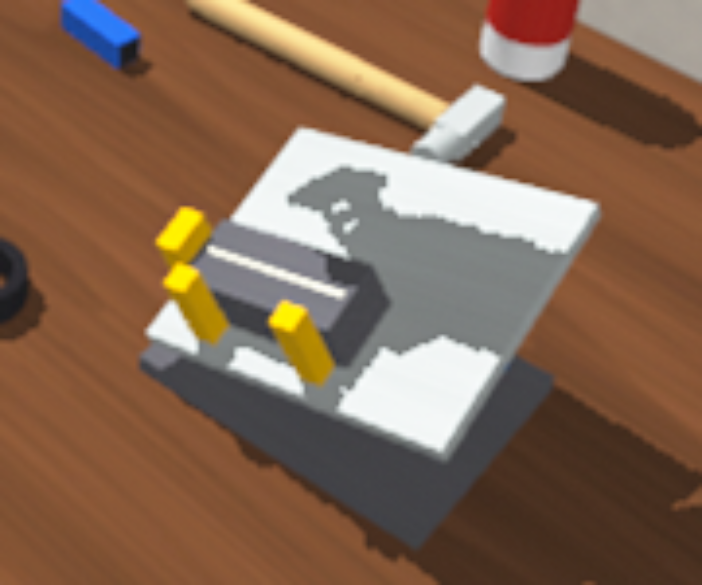

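```bash
python3 -c "
from plant import hand_in
print(hand_in())"
```

```text
the job is handed in; nothing more can be done
None
```

The job is done and handed in at about 45 s of the 210 s. The divider was moved first, to about +0.038 m. Both red rails and the one spacer present lie flat in their compartments. All three plates present are stacked fully home in the jig's corner, and the tape, hammer, brush and coloured look-alikes were not touched.

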